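# Free a tight sealing plug from a housing, with its catch wedged open

### The job

Get the tight push-in plug out of the aluminium housing: first drive the wooden wedge in between the fence and the catch's pin until the sprung catch is held well clear of the plug's flange, and leave it there. Then twist the plug back and forth while pulling gently until it comes out; the housing is not clamped, so a plain hard pull would lift it off its plate, and it must stay down. Stand the plug upright on its shank in the grey tray, and leave the grease tin and the spanner alone.

Things in the scene. Friction and masses are not known exactly. Their poses are not given: they have to be found in the camera images.
- fixture: Steel ground plate 116 x 206 x 12 mm, fixed to the bench; the aluminium housing (92 x 183 mm in plan, flat top 62 mm above the bench) rests on it over two dowels. Origin: on the bench under the bore's axis; z up. +y points from the bore to the catch, fence and wedge slot; -x is the side the wedge is driven in from (towards the robot, within 0.25 rad).
- housing (a joint): How far the housing has risen off its plate, in m; 0 = seated. It can only move straight up; only its weight (about 20 N) holds it down. It counts as lifted from 3 mm on.
- bore_mouth (a point): Centre of the vertical bore's mouth (46 mm diameter) on the housing's top, 62 mm above the bench when seated; axes as fixture. Sprung rubber segments in the bore grip the plug: a straight pull needs about 30 to 55 N (hidden friction), more than the housing weighs; while the plug is being turned, far less. Turning takes up to 1.2 N m. There is no thread and no stop to turning.
- plug: Steel push-in plug 92 mm high, about 0.4 kg, seated in the bore. Origin: centre of the shank's underside; z up. Shank 40 mm diameter (z 0 to 40, all in the bore), flange 66 mm diameter (z 40 to 45, lying on the housing's top), neck 44 mm diameter, block head 46 mm (its x) by 62 mm (its y), z 56 to 92. Grip the head across its 46 mm (along its x). The segments let go of it after 20 mm of rise; it is out after 40 mm.
- catch (a joint): Opening of the sprung catch in m; 0 = shut, 0.016 = its stop. A dark steel bar 16 mm wide, 6.5 to 12.5 mm above the housing's top, that slides along the fixture's y (opens to +y). Shut, its nose overlaps the plug's flange by 7 mm and blocks the plug; from 0.009 on it is well clear. A spring shuts it with 4.5 N (shut) to 7.5 N (open).
- catch_pin (a point): Foot of the catch's upright pin (12 mm diameter, 26 mm high) on its axis, on the land; moves with the catch. Shut, it stands 20 mm beyond the slot point along the fixture's +y. Pushing it to +y opens the catch.
- wedge_slot (a point): Foot of the fence's outer face, opposite the pin: 88 mm from the bore's axis along the fixture's +y, on a raised flat land 75 mm above the bench. Axes as fixture. The fence (steel, 26 mm high) reaches from x -8 to +38 mm of this point; its face is the x-z plane and looks to +y. Gap from face to pin: 14 mm with the catch shut. The land reaches 50 mm to either side in x and 44 mm to +y.
- wedge: Loose wooden wedge 120 mm long, 34 mm high, 0.1 kg, lying on edge. Origin: under the middle of its parallel butt (36 mm along x, 28 mm along y). +x points to the tip; the -y side is flat (y = -14 mm); the +y side tapers from y = 14 at x = 18 to y = -7 mm at the tip (x = 102). In the slot it lies the same way up on the land, flat side along the fence, and jams by friction.
- wedge_tip (a point): Underside of the wedge's tip, on its flat side; the tip is 7 mm thick, axes as wedge. It goes in towards the fixture's +x, with up to about 20 N. The wedge meets the pin with its tip 28 mm past the slot point (along fixture x); 64 mm past opens the catch 9 mm, 74 mm past 11.5 mm.
- tray: Shallow grey sheet-metal tray 130 x 130 mm, 18 mm high, walls 4 mm, floor about 4 mm thick, fixed. Origin: centre of its underside on the bench; z up. It stands left or right of the fixture, the wedge on the other side.
- grease_tin: Round grease tin, 77 mm diameter, 56 mm high, beyond the fixture; a bystander. Origin: centre of its underside.
- spanner: Spanner 219 x 43 x 10 mm lying in front of the fixture; a bystander. Origin: centre of its underside.
Things that resemble listed ones, but are neither listed nor needed, are in the scene too. What is shaped like the plug but turquoise is not meant.

How it is judged:
On the way, in this order (a step that is already met when the one before it is completed fails the run):
1. the wedge, let go, holds the catch open at least 9 mm while the plug is still in (value of joint catch above 0.009 m and contact force between wedge and fixture above 1 N and contact force between each of the arm, the fingers and wedge below 0.1 N and contact force between the fingers and fixture below 0.1 N and z of plug in the frame of bore_mouth below -0.034 m), for 0.3 s.
2. the plug is out of the bore, the catch still wedged open (z of plug in the frame of bore_mouth above 0.004 m and value of joint catch above 0.009 m), for 0.1 s.
At the end, for the whole second after the job is handed in: The plug stands upright (within 7 degrees) and still on the tray's floor, its axis within the floor (50 mm of the tray's centre along each side), released; the housing is seated (under 3 mm) and the wedge still holds the catch open at least 9 mm (x of plug in the frame of tray between -0.05 and 0.05 m and y of plug in the frame of tray between -0.05 and 0.05 m and z of plug in the frame of tray below 0.01 m and angle between plug's own z axis and vertical below 0.12 rad and linear speed of plug below 0.02 m/s and value of joint catch above 0.009 m and value of joint housing below 0.003 m and contact force between wedge and fixture above 1 N and contact force between the fingers and plug below 0.1 N); the robot touches nothing.
It fails at once if the housing is lifted off its plate (3 mm or more) (value of joint housing above 0.003 m).
It fails at once if the plug is tipped over or dropped on its side (angle between plug's own z axis and vertical above 0.7 rad).
It fails at once if the grease tin is pushed away (distance of grease_tin from where it was at the start of the episode above 0.03 m).
It fails at once if the spanner is pushed away (distance of spanner from where it was at the start of the episode above 0.03 m).
It also fails if it takes over 72 s, if anything falls off the work surface, if the arm or the gripper's body presses on something with over 40 N, if the wrist force passes 120 N, or if a joint passes its speed limit or range.

### The arm

A 6-joint arm with a two-finger parallel gripper is mounted at the origin on a cart in front of the work surface, level with it; the furniture and walls round the work are solid. World frame = base frame: x ahead of the robot, y to its left, z up, the work surface at z = 0. Lengths are in m, angles in rad, forces in N, time in s.
With the tool pointing down it reaches from about 0.25 to 0.775 m from the base axis. Payload 4 kg.
Tool frame: the origin (TCP) lies midway between the tips of the shut fingers; the grasp point (between the pads) lies arm.tcp_to_grasp behind it (arm.tcp_to_grasp is the distance from the TCP to the grasp point, in m); z points along the fingers, x is the direction in which the jaws open and shut, and the axes are right-handed (so a half turn about z gives the same grasp; the last joint's range is limited). The gripper opens to 85 mm and grips with 20 to 120 N. Pads are 22 mm wide; open, the fingers measure 114 mm over their backs; the gripper's body (76 mm by 85 mm) begins 54 mm behind the grasp point. The pads swing forward as they close: fully open they stand 13 mm farther back than shut.
Start: joints at [1.065, 0.087, 1.371, -0, 1.684, -0.103], TCP at [0.216, 0.506, 0.231] pointing down, gripper open.
Joint ranges: [-3.1, 3.1], [-0.76, 2.03], [0.27, 2.55], [-1.08, 4.22], [0.17, 2.65], [-2.57, 2.57]. Speed limits (rad/s): [2.79, 2.79, 3.14, 3.14, 3.14, 3.14].

### API

Orientations are given as a rotation vector (axis times angle).
In Python, from station import sensors, vision, ticket, finder, arm gives the robot as it stands.
- The arm moves only by the shell command python3 -m crank 'ROWS' [OPENING] [FORCE]. ROWS is a JSON object of lists of equal length, an entry for each row: "slide": the shift along the tool's x, y, z in units of 50 mm (1.0 is 50 mm), a list of three; "turn": the turn about the tool's z in units of 5 degrees (1.0 is 5 degrees). In form: {"slide": [[x, y, z], ...], "turn": [turn, ...]}. A call has 1 to 5 rows; each row shifts and turns the commanded pose from where the row before left it, along the tool's axes as they then stand; what a row does not reach is not made up. A row lasts 1/10 s, in which the tool goes at most 50 mm and 8.59 degrees, less where a joint would pass 70% of its speed; a pose out of reach is approached as far as the arm can. A call is refused whole if a number of a shift passes 1 or a number of a turn 1, either way. A call with a gripper value outside its range is refused whole. OPENING is the finger opening in mm, from 0 to 85.4, set as the call begins (- or left out, the last holds). The fingers move at their own pace and stop on an object; FORCE is the grip in N (left out, the last holds). Time passes only in rows, so rows that do not move let the fingers close. It gives the time, the measured TCP pose, the force and the opening at its end, in the units of the state.
- sensors.state(): the state, without advancing time (a new reading comes with each control period).
- vision.camera(name): name is "side" or "top"; returns a dict with "image" (384x512x3 uint8, red, green, blue), "mtx" (3x3 intrinsics, pixels), "eye" and "rotation" of the camera in the world. Camera axes: x right, y down, z forward; pixel columns grow to the right and rows downward; lengths in m; the calibration is good to about 2 mm. A picture is of the moment at which its call begins. There is no depth.
- ticket.finish_job(): hands the job in, once; it reports no verdict.
Trained networks look in a picture, given as the dict that the camera call returned (one of the last four; its "shot" number tells which), for a name from the list of things; names that differ only in an ending like _2 or _b are one class to them, and where a whole thing is asked for, a point or a joint stands for the part that bears it (a point fixed in the world has none). Each returns a list of dicts, best first, with "conf" (0 to 1); they miss things now and then, are a little off and sometimes report something else, mostly with a low value. They report only what shows in the picture. A call takes as long as a camera call. They do not tell look-alikes from the thing itself.
- finder.boxes_of(picture, label): "point" ([x, y, z] in m, in world coordinates, good to about 4 mm: the middle of the surface that is visible of it).
- finder.trace(picture, label): "region" (384x512 bool, what is visible of it).
- finder.spot_point(picture, label): "point" ([x, y, z] in m, in world coordinates, good to about 4 mm: a listed point, or the origin of a listed thing).
The state is a dict: "clock": time; "q": joint angles; "qd": joint speeds; "tau": joint torques, N m; "tool_pos": TCP position; "ee_rot": TCP orientation; "wrist_force": force on the tool from outside, world axes, zero at the start; "moment": the same for the moment, N m; "finger_gap": opening from 0.0 (shut) to 1.0 (fully open).
Only numpy, scipy, OpenCV 4.12 (cv2) and the standard library are available. Lean on these libraries where they do the work, as an engineer would, in place of code of your own. Each camera call takes 0.05 s, during which the arm holds its last target.

## Working session

There is one attempt and no reset: what is moved stays moved. The work goes in short steps, Python scripts to look and compute and a shell command to move; the robot and the scene stay as the last step left them, time stands still between calls to the robot, and variables do not carry over. Pictures are saved under pics/ and viewed, and the job is handed in when it is done.

```bash
ls; mkdir -p pics; python3 - <<'E'
from station import sensors, vision, ticket, finder, arm
import cv2
print(sensors.state()); print(arm.tcp_to_grasp)
for n in ("side","top"):
    p=vision.camera(n); cv2.imwrite(f"pics/{n}0.png",p["image"][:,:,::-1]); print(n,p["eye"],p["rotation"],p["mtx"])
    for l in ["fixture","bore_mouth","plug","catch_pin","wedge_slot","wedge","wedge_tip","tray","grease_tin","spanner"]:
        try: print(l,[(d["point"],round(d["conf"],2)) for d in finder.spot_point(p,l)[:3]])
        except Exception as e: print(l,e)
E
```

```text
pics
{'clock': 0.0, 'q': array([ 1.06487016e+00,  8.79401947e-02,  1.37230036e+00, -2.03644813e-05,
        1.68357999e+00, -1.03105448e-01]), 'qd': array([ 0.00029996,  0.00115413, -0.00109685, -0.00110131, -0.00106922,
       -0.00121664]), 'tau': array([-1.57177339e-03, -3.51859939e+01, -3.13268673e+01, -3.44436658e-04,
        1.07437148e-02, -1.77531547e-05]), 'tool_pos': array([0.21537363, 0.50552487, 0.23012382]), 'ee_rot': array([ 2.62006435,  1.73155161, -0.00308694]), 'wrist_force': array([ 0.61743391, -0.13375119,  0.73282378]), 'moment': array([-0.02446809,  0.08915183,  0.01936661]), 'finger_gap': 0.9992832250060989}
0.0187
side [ 0.0906053  -0.70501799  0.69023598] [-2.11620567  0.68336629 -0.32966142] [[376.03968174   0.         254.15231074]
 [  0.         376.03968174 193.35118235]
 [  0.           0.           1.        ]]
fixture [([0.5707, -0.0095, -0.0004], 0.91)]
bore_mouth [([0.5685, -0.0142, 0.0661], 0.74)]
plug [([0.5781, -0.0092, 0.0238], 0.76), ([0.4973, -0.2335, 0.0008], 0.75), ([0.6431, -0.2158, 0.0043], 0.69)]
catch_pin [([0.5904, 0.0935, 0.0726], 0.5)]

[... 515 characters left out ...]
[[428.78400509   0.         257.90994431]
 [  0.         428.78400509 191.32824892]
 [  0.           0.           1.        ]]
fixture [([0.5697, -0.0084, -0.0029], 0.72)]
bore_mouth [([0.572, -0.0112, 0.0654], 0.94), ([0.5926, 0.0974, 0.0748], 0.56)]
plug [([0.5709, -0.0091, 0.0234], 0.92), ([0.6405, -0.2118, 0.0013], 0.67)]
catch_pin [([0.591, 0.0932, 0.0746], 0.46)]
wedge_slot [([0.5874, 0.0715, 0.0751], 0.91)]
wedge [([0.463, 0.2717, 0.0001], 0.7)]
wedge_tip [([0.5622, 0.2375, -0.0016], 0.56)]
tray [([0.7264, 0.106, -0.0003], 0.72), ([0.5021, -0.2352, -0.0011], 0.64)]
grease_tin [([0.7273, 0.1071, -0.0027], 0.94)]
spanner [([0.5601, 0.2375, -0.002], 0.7), ([0.3859, -0.03, -0.0008], 0.6)]
```

View pics/side0.png

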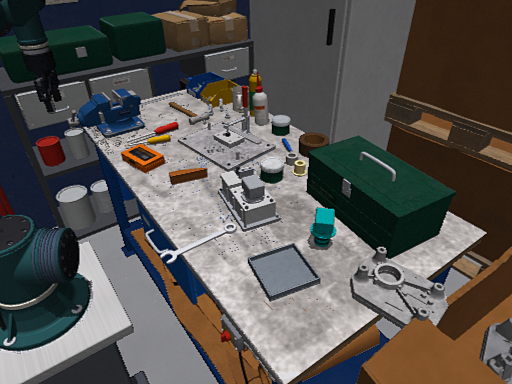

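View pics/top0.png

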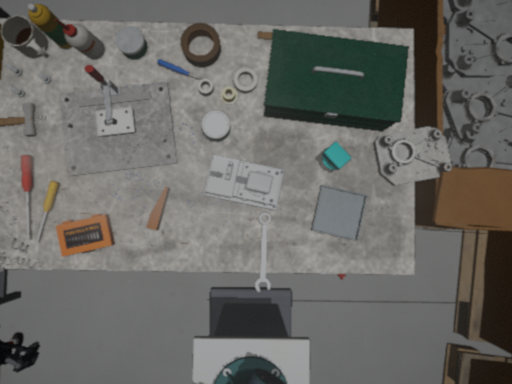

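```bash
cat > h.py <<'E'
import numpy as np, cv2
from scipy.spatial.transform import Rotation as R
from station import sensors, vision, ticket, finder, arm
def proj(p,X):
    Rw=np.array(p["rotation"],float)
    Rm=R.from_rotvec(Rw).as_matrix() if Rw.shape==(3,) else Rw
    Xc=(np.atleast_2d(X)-p["eye"])@Rm
    u=Xc@np.array(p["mtx"]).T
    return u[:,:2]/u[:,2:]
def fr(x,y,yaw):
    def f(P): 
        P=np.atleast_2d(np.array(P,float)); c,s=np.cos(yaw),np.sin(yaw)
        return np.c_[x+c*P[:,0]-s*P[:,1], y+s*P[:,0]+c*P[:,1], P[:,2]]
    return f
def crop(p,c,w,h,k,polys,name):
    u0,v0=int(c[0]-w/2),int(c[1]-h/2)
    im=p["image"][max(v0,0):v0+h,max(u0,0):u0+w,::-1].copy(); u0=max(u0,0);v0=max(v0,0)
    im=cv2.resize(im,None,fx=k,fy=k,interpolation=cv2.INTER_CUBIC)
    for P,col in polys:
        q=((proj(p,P)-[u0,v0]+.5)*k).astype(int)
        cv2.polylines(im,[q.reshape(-1,1,2)],True,col,1)
    cv2.imwrite(name,im)
def box(x0,x1,y0,y1,z): return [[x0,y0,z],[x1,y0,z],[x1,y1,z],[x0,y1,z]]
def circ(x,y,z,r): t=np.linspace(0,2*np.pi,40); return np.c_[x+r*np.cos(t),y+r*np.sin(t),0*t+z]
def where():
    s=sensors.state(); Rm=R.from_rotvec(s["ee_rot"]).as_matrix()
    print("t",round(s["clock"],2),"tcp",s["tool_pos"].round(4),"x",Rm[:,0].round(3),"y",Rm[:,1].round(3),"z",Rm[:,2].round(3),"F",s["wrist_force"].round(1),"M",s["moment"].round(2),"gap",round(s["finger_gap"]*85.4,1),"q",s["q"].round(2))
    return s,Rm
E
cat > ov.py <<'E'
from h import *
import sys
fx,fy,fw,wx,wy,ww,n=sys.argv[1:8]
fx,fy,fw,wx,wy,ww=map(float,(fx,fy,fw,wx,wy,ww))
for nm,sz in (("top",(200,90,4)),("side",(160,130,5))):
    p=vision.camera(nm)
    f=fr(fx,fy,fw)
    w=fr(wx,wy,ww)
    P=[(f(circ(0,0,.067,.033)),(0,255,0)),(f(box(-.023,.023,-.031,.031,.114)),(0,0,255)),
       (f(circ(0,.108,.101,.006)),(255,0,255)),(f(box(-.008,.038,.088,.088,.101)),(255,255,0)),(f(box(-.05,.05,.088,.132,.075)),(0,255,255))]
    Wp=[[-.018,-.014],[.102,-.014],[.102,-.007],[.018,.014],[-.018,.014]]
    for z in (0,.034): P.append((w([[a,b,z] for a,b in Wp]),(0,255,0)))
    c=proj(p,f([[0,.05,.06]]))[0]; cw=proj(p,w([[.04,0,0]]))[0]
    crop(p,c,110,90,7,P,f"pics/{n}_{nm}_f.png"); crop(p,cw,70,70,8,P,f"pics/{n}_{nm}_w.png")
E
python3 ov.py 0.571 -0.0105 -0.19 0.462 0.2715 -0.2 a
python3 -c "
import cv2,numpy as np
a=cv2.imread('pics/a_top_f.png');b=cv2.imread('pics/a_side_f.png');print(a.shape,b.shape)
" ; ls pics
```

```text
(630, 770, 3) (630, 770, 3)
a_side_f.png
a_side_w.png
a_top_f.png
a_top_w.png
side0.png
top0.png
```

View pics/a_top_f.png

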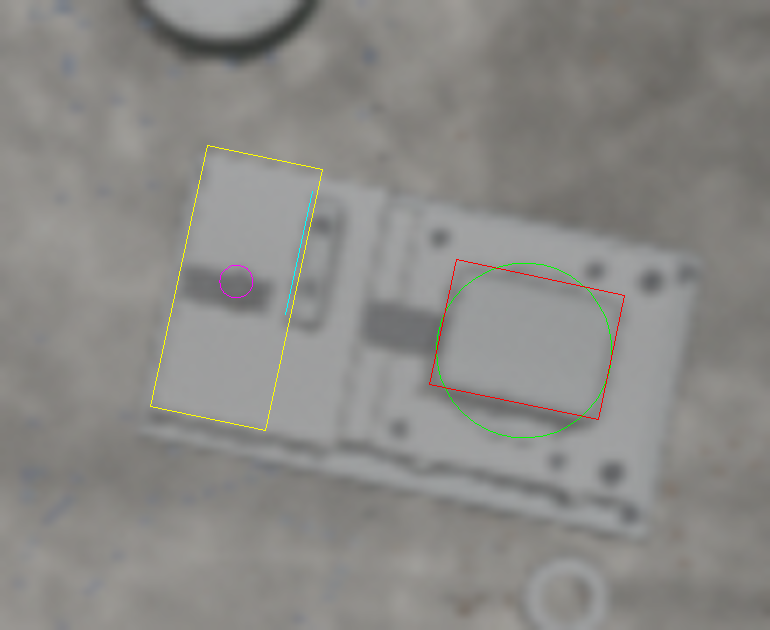

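View pics/a_side_f.png

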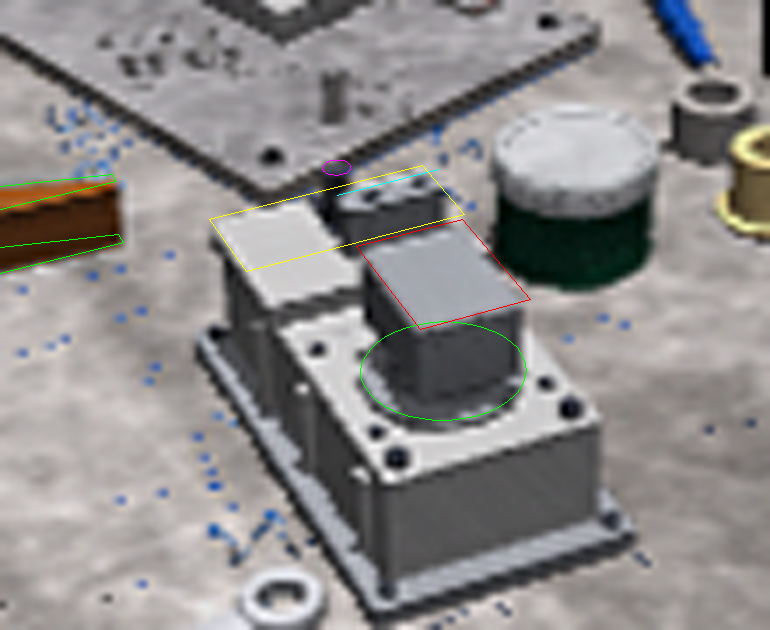

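View pics/a_top_w.png

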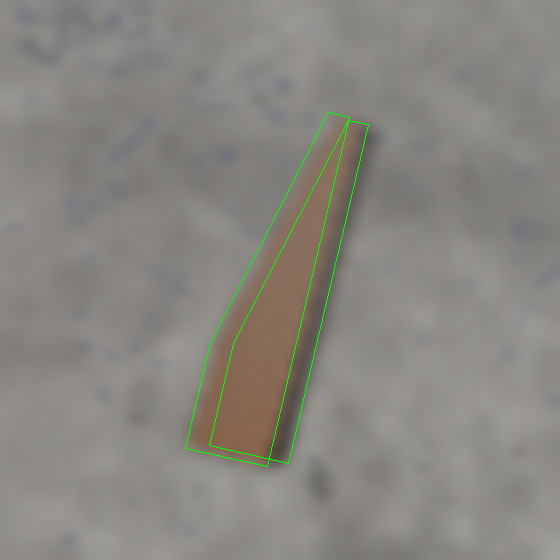

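View pics/a_side_w.png

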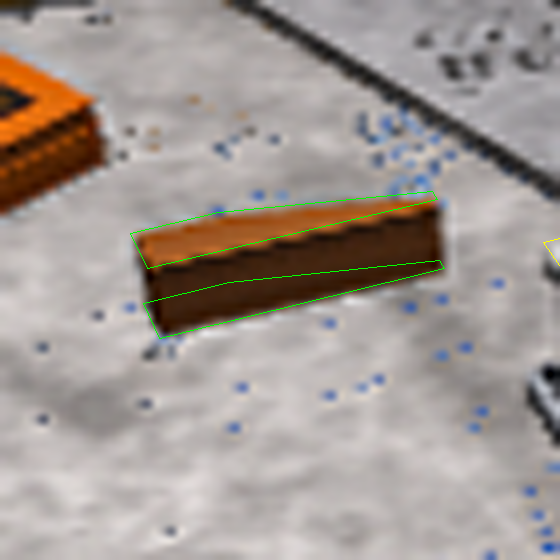

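```bash
cat > wfit.py <<'E'
from h import *
from scipy.optimize import minimize
Wp=[[-.018,-.014],[.102,-.014],[.102,-.007],[.018,.014],[-.018,.014]]
for nm in ("top","side"):
    p=vision.camera(nm)
    r=finder.trace(p,"wedge"); print([ (round(d["conf"],2),d["region"].sum(),np.argwhere(d["region"]).mean(0).round()) for d in r[:3]])
    m=None
    c=proj(p,[.5,.26,.015])[0][::-1]
    for d in r:
        if np.linalg.norm(np.argwhere(d["region"]).mean(0)-c)<20: m=d["region"];break
    if m is None: continue
    S=8
    y0,x0=(np.argwhere(m).min(0)-6); y1,x1=(np.argwhere(m).max(0)+6)
    t=cv2.GaussianBlur(cv2.resize(m[y0:y1,x0:x1].astype(np.float32),None,fx=S,fy=S,interpolation=cv2.INTER_LINEAR),(0,0),4)
    def cost(v):
        w=fr(*v[:2]*1,v[2]); P=w([[a,b,z] for z in (0,.034) for a,b in Wp])
        q=(proj(p,P)-[x0,y0]+.5)*S
        h=cv2.convexHull(q.astype(np.float32))
        im=np.zeros_like(t); cv2.fillPoly(im,[np.round(h*16).astype(int)],1.,shift=4)
        return np.abs(cv2.GaussianBlur(im,(0,0),4)-t).sum()/t.sum()
    o=minimize(cost,[.462,.2715,-.2],method="Nelder-Mead",options=dict(initial_simplex=[[.462,.2715,-.2],[.466,.2715,-.2],[.462,.2755,-.2],[.462,.2715,-.15]]))
    print(nm,o.x.round(4),o.fun)
E
python3 wfit.py; python3 - <<'E'
from h import *
where()
for nm in ("top","side"):
    for i in range(2):
        p=vision.camera(nm)
        for l in ("bore_mouth","plug","fixture","wedge_slot","catch_pin","tray"):
            print(nm,l,[(np.round(d["point"],4),round(d["conf"],2)) for d in finder.spot_point(p,l)[:1]])
E
```

```text
[(0.75, np.int64(434), array([210., 158.]))]
top [ 0.4623  0.2718 -0.2237] 0.0779779851436615
[(0.93, np.int64(455), array([175., 188.]))]
side [ 0.4636  0.2703 -0.2358] 0.05736817046999931
t 1.4 tcp [0.2156 0.506  0.2313] x [0.392 0.92  0.   ] y [ 0.92  -0.392 -0.   ] z [ 0.  0. -1.] F [-0.2  0.1 -0.5] M [ 0.04 -0.01  0.01] gap 85.3 q [ 1.06  0.09  1.37  0.    1.68 -0.1 ]
top bore_mouth [(array([ 0.5701, -0.0121,  0.0645]), 0.82)]
top plug [(array([ 0.569 , -0.0099,  0.0195]), 0.7)]
top fixture [(array([ 0.5708, -0.0073, -0.0025]), 0.56)]
top wedge_slot [(array([0.5872, 0.0725, 0.0745]), 0.92)]
top catch_pin [(array([0.5912, 0.0929, 0.0754]), 0.41)]
top tray [(array([ 4.995e-01, -2.356e-01,  4.000e-04]), 0.56)]
top bore_mouth [(array([ 0.5687, -0.0121,  0.0663]), 0.88)]
top plug [(array([ 0.5711, -0.015 ,  0.0205]), 0.87)]
top fixture [(array([ 5.693e-01, -8.300e-03,  3.000e-04]), 0.76)]
top wedge_slot [(array([0.5887, 0.0744, 0.0772]), 0.57)]
top catch_pin []
top tray [(array([ 0.4993, -0.2376, -0.0035]), 0.71)]
side bore_mouth [(array([ 0.5708, -0.0124,  0.0628]), 0.89)]
side plug [(array([ 0.5742, -0.0127,  0.0253]), 0.84)]
side fixture [(array([ 0.5682, -0.0105,  0.0012]), 0.92)]
side wedge_slot [(array([0.5869, 0.0737, 0.0766]), 0.65)]
side catch_pin [(array([0.5893, 0.0929, 0.0718]), 0.39)]
side tray [(array([ 0.4982, -0.2314,  0.0015]), 0.72)]
side bore_mouth [(array([ 0.5702, -0.012 ,  0.0631]), 0.61)]
side plug [(array([ 6.427e-01, -2.117e-01,  2.000e-04]), 0.93)]
side fixture [(array([ 0.5711, -0.0096,  0.0022]), 0.73)]
side wedge_slot [(array([0.5846, 0.0723, 0.0766]), 0.56)]
side catch_pin [(array([0.5907, 0.0944, 0.0728]), 0.43)]
side tray [(array([ 0.4999, -0.2338,  0.0005]), 0.55)]
```

```bash
cat >> h.py <<'E'
def togo(T,ang=None):
    s,Rm=where()
    d=(Rm.T@(np.array(T)-s["tool_pos"]))/0.05
    a=np.degrees(np.arctan2(Rm[1,0],Rm[0,0]))
    print("slide units",d.round(3),"tool x angle",a.round(2), "turn units", None if ang is None else round((a-ang)/5,3))
E
python3 -m crank '{"slide":[[0,0,0],[0,0,0],[0,0,0],[0,0,0]],"turn":[-0.7,-0.7,-0.7,0]}'
python3 -c "
from h import *
togo([.463,.271,.12],77.3)"
```

```text
clock: 3.2
tool_pos: [0.2156, 0.506, 0.2313]
ee_rot: [-2.452, -1.965, -0.0]
wrist_force: [0.2, 0.6, -0.7]
finger_gap: 0.996
t 3.2 tcp [0.2156 0.506  0.2313] x [0.218 0.976 0.   ] y [ 0.976 -0.218  0.   ] z [ 0.  0. -1.] F [ 0.2  0.6 -0.7] M [ 0.04 -0.03 -0.03] gap 85.1 q [ 1.06  0.09  1.37 -0.    1.68 -0.29]
slide units [-3.509  5.853  2.227] tool x angle 77.42 turn units 0.023
```

```bash
python3 -m crank '{"slide":[[-0.5,0.83,0],[-0.5,0.83,0],[-0.5,0.83,0],[-0.5,0.83,0],[-0.5,0.83,0]],"turn":[0,0,0,0,0]}'
python3 -m crank '{"slide":[[-0.5,0.83,0],[-0.5,0.83,0],[0,0,0.8],[0,0,0.8],[0,0,0]],"turn":[0,0,0,0,0]}'
python3 -c "
from h import *
togo([.463,.271,.12],77.3)
p=vision.camera('top');crop(p,proj(p,[.463,.271,.1])[0],100,100,6,[],'pics/b_top.png')
p=vision.camera('side');crop(p,proj(p,[.463,.271,.05])[0],100,100,6,[],'pics/b_side.png')
"
```

```text
clock: 3.7
tool_pos: [0.392, 0.3374, 0.2316]
ee_rot: [-2.452, -1.963, -0.001]
wrist_force: [0.8, 0.3, 0.1]
finger_gap: 1.0
clock: 4.2
tool_pos: [0.4571, 0.2694, 0.1441]
ee_rot: [-2.451, -1.959, 0.022]
wrist_force: [0.3, -0.3, -1.3]
finger_gap: 0.998
t 4.2 tcp [0.4571 0.2694 0.1441] x [ 0.22   0.975 -0.009] y [ 0.975 -0.22  -0.012] z [-0.013 -0.006 -1.   ] F [ 0.3 -0.3 -1.3] M [ 0.01  0.03 -0.03] gap 85.2 q [ 0.43  0.09  1.54  0.    1.52 -0.92]
slide units [0.061 0.113 0.481] tool x angle 77.28 turn units -0.003
```

View pics/b_side.png

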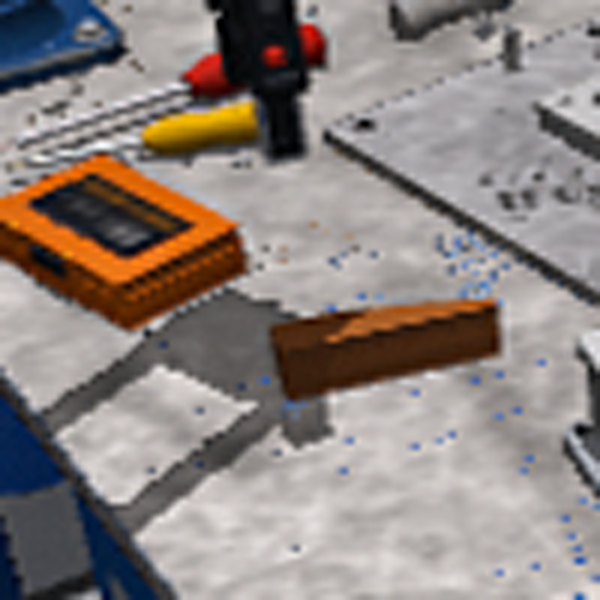

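```bash
python3 -m crank '{"slide":[[0,0,0],[0,0,0]],"turn":[0,0]}' | head -2
python3 -c "
from h import *
togo([.463,.271,.007],77.3)
"
```

```text
clock: 4.5
tool_pos: [0.4624, 0.273, 0.1546]
t 4.5 tcp [0.4624 0.273  0.1546] x [0.217 0.976 0.004] y [ 0.976 -0.217  0.005] z [ 0.005  0.002 -1.   ] F [-0.2  0.4  0.5] M [-0.06  0.07  0.01] gap 85.4 q [ 0.43  0.08  1.53  0.    1.52 -0.92]
slide units [-0.047  0.007  2.952] tool x angle 77.46 turn units 0.031
```

```bash
python3 -m crank '{"slide":[[-0.04,0,0.7],[0,0,0.7],[0,0,0.7],[0,0,0.5],[0,0,0.35]],"turn":[0,0,0,0,0]}' | head -2
python3 -m crank '{"slide":[[0,0,0],[0,0,0]],"turn":[0,0]}' | head -2
python3 -m crank '{"slide":[[0,0,0],[0,0,0],[0,0,0],[0,0,0],[0,0,0]],"turn":[0,0,0,0,0]}' 0 80
python3 -c "
from h import *
togo([.463,.271,.007],77.3)
for n in ('top','side'):
  p=vision.camera(n);crop(p,proj(p,[.463,.271,.03])[0],100,100,6,[],f'pics/c_{n}.png')
"
```

```text
clock: 5.0
tool_pos: [0.4607, 0.2705, 0.0036]
clock: 5.2
tool_pos: [0.4617, 0.2708, 0.0055]
clock: 5.7
tool_pos: [0.4613, 0.2703, 0.0048]
ee_rot: [2.451, 1.964, 0.003]
wrist_force: [-0.8, -0.3, 1.1]
finger_gap: 0.31
t 5.7 tcp [0.4613 0.2703 0.0048] x [0.218 0.976 0.001] y [ 0.976 -0.218  0.002] z [ 0.002  0.001 -1.   ] F [-0.8 -0.3  1.1] M [-0.07  0.13 -0.  ] gap 26.4 q [ 0.42  0.21  1.7   0.    1.23 -0.93]
slide units [ 0.021  0.03  -0.044] tool x angle 77.42 turn units 0.023
```

View pics/c_side.png

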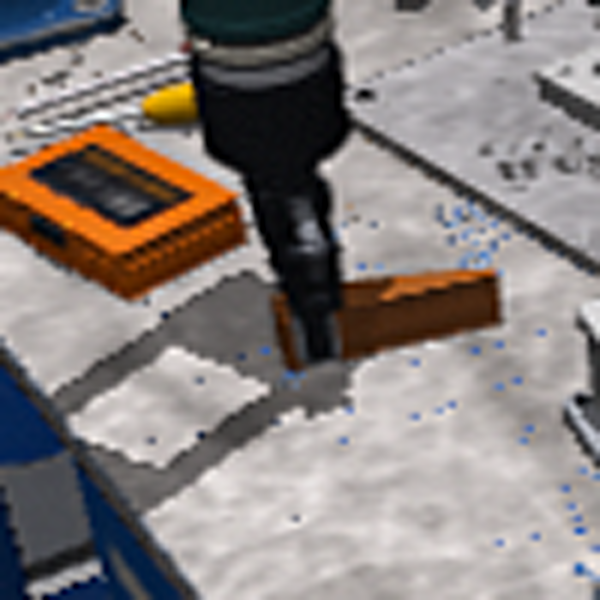

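```bash
python3 -m crank '{"slide":[[0,0,-0.2],[0,0,-0.5],[0,0,-0.7],[0,0,-0.7],[0,0,-0.3]],"turn":[0,0,0,0,0]}' | head -2
python3 -m crank '{"slide":[[0,0,0],[0,0,0],[0,0,0]],"turn":[-0.33,0,0]}' | head -2
python3 -c "
from h import *
togo([.4704,.1130,.09],78.94)
p=vision.camera('side');crop(p,proj(p,[.463,.271,.1])[0],100,100,6,[],'pics/d_side.png')
"
```

```text
clock: 6.3
tool_pos: [0.462, 0.2707, 0.1277]
clock: 6.6
tool_pos: [0.4591, 0.2693, 0.1211]
t 6.6 tcp [0.4591 0.2693 0.1211] x [ 0.19   0.982 -0.003] y [ 0.982 -0.19  -0.004] z [-0.005 -0.002 -1.   ] F [-0.5  0.6 -2.6] M [-0.01 -0.02 -0.04] gap 26.8 q [ 0.42  0.1   1.58  0.    1.47 -0.96]
slide units [-3.025  0.817  0.627] tool x angle 79.07 turn units 0.026
```

View pics/d_side.png

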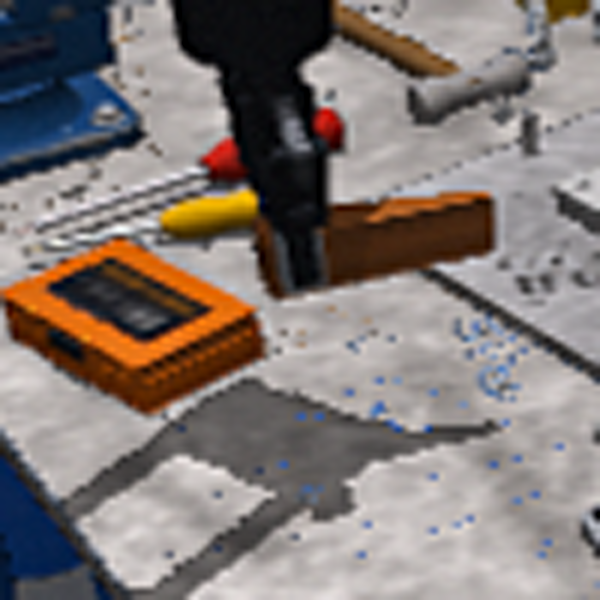

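```bash
python3 -m crank '{"slide":[[-0.7,0.2,0],[-0.7,0.2,0],[-0.7,0.2,0],[-0.7,0.2,0],[-0.2,0,0]],"turn":[0,0,0,0,0]}' | head -2
python3 -m crank '{"slide":[[0,0,0],[0,0,0],[0,0,0],[0,0,0]],"turn":[0,0,0,0]}' | head -2
cat > look.py <<'E'
from h import *
import sys
n=sys.argv[1]
w=fr(.5702,-.0125,-.193)
for nm in ('top','side'):
    p=vision.camera(nm);c=proj(p,w([[-.03,.09,.09]]))[0]
    crop(p,c,100,80,8,[],f'pics/{n}_{nm}.png')
    for l in ('wedge','wedge_tip','wedge_slot','catch_pin'):
        print(nm,l,[(np.round(d["point"],4),round(d["conf"],2)) for d in finder.spot_point(p,l)[:2]])
E
python3 look.py e
python3 -c "
from h import *
togo([.4704,.1130,.082],78.94)
"
```

```text
clock: 7.15
tool_pos: [0.4708, 0.1121, 0.1221]
clock: 7.55
tool_pos: [0.4713, 0.1162, 0.1236]
top wedge []
top wedge_tip [(array([0.572 , 0.0838, 0.1152]), 0.43)]
top wedge_slot [(array([0.5873, 0.0744, 0.0769]), 0.76)]
top catch_pin [(array([0.591 , 0.0958, 0.0762]), 0.48)]
side wedge [(array([0.4741, 0.1147, 0.1197]), 0.97)]
side wedge_tip [(array([0.5723, 0.0817, 0.1141]), 0.89)]
side wedge_slot [(array([0.5853, 0.0743, 0.0761]), 0.6)]
side catch_pin [(array([ 0.7273,  0.1103, -0.0009]), 0.64), (array([0.5926, 0.0923, 0.0707]), 0.51)]
t 8.05 tcp [0.4714 0.1152 0.1239] x [0.19  0.982 0.   ] y [ 0.982 -0.19   0.   ] z [ 0.  0. -1.] F [-0.5 -0.3 -2. ] M [0.08 0.03 0.01] gap 27.0 q [ 0.12 -0.01  1.69  0.    1.46 -1.26]
slide units [-0.046 -0.012  0.837] tool x angle 79.07 turn units 0.027
```

View pics/e_side.png

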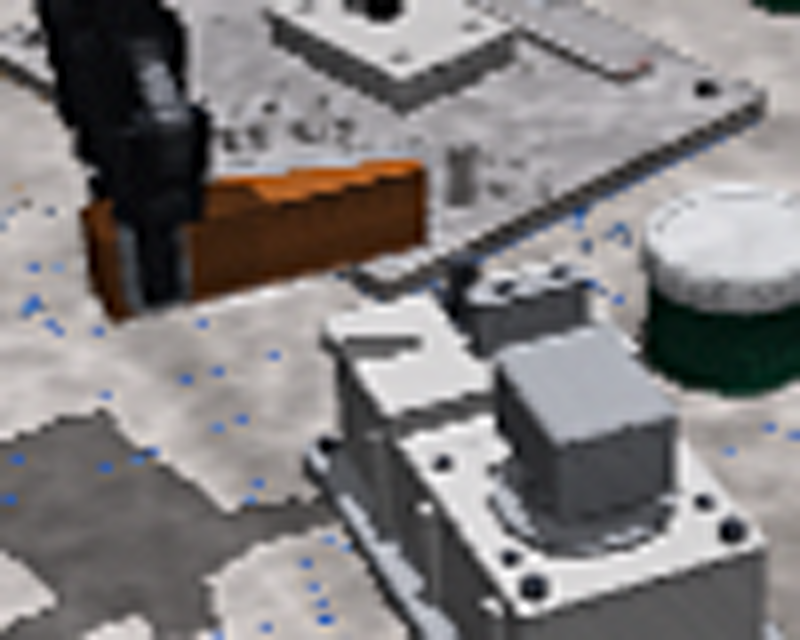

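View pics/e_top.png

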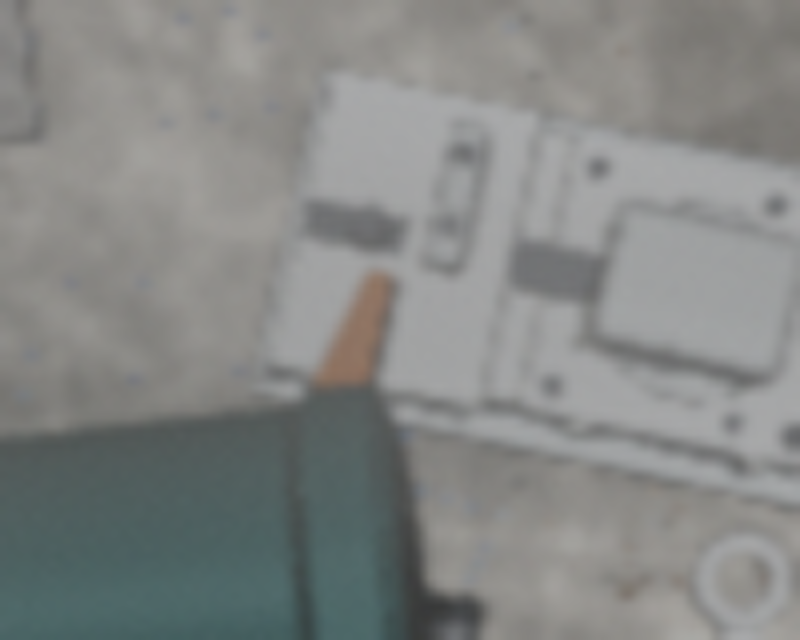

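```bash
python3 -m crank '{"slide":[[-0.06,0,0.3],[0,0,0.4],[0,0,0.08],[0,0,0],[0,0,0]],"turn":[0,0,0,0,0]}' | head -2
python3 look.py f
python3 -c "
from h import *
togo([.4704,.1130,.082],78.94)
"
```

```text
clock: 8.55
tool_pos: [0.4714, 0.1122, 0.0856]
top wedge []
top wedge_tip [(array([0.5748, 0.0815, 0.0827]), 0.4)]
top wedge_slot [(array([0.5854, 0.0746, 0.0729]), 0.69)]
top catch_pin [(array([0.5943, 0.0955, 0.0731]), 0.58)]
side wedge [(array([0.4702, 0.1124, 0.0813]), 0.76), (array([ 0.5677, -0.0122,  0.0645]), 0.19)]
side wedge_tip [(array([0.5722, 0.0828, 0.0747]), 0.63), (array([ 0.5678, -0.0109,  0.0019]), 0.62)]
side wedge_slot [(array([0.5865, 0.0744, 0.0765]), 0.7)]
side catch_pin [(array([0.5897, 0.0924, 0.0718]), 0.5)]
t 9.05 tcp [0.4709 0.1122 0.085 ] x [0.19  0.982 0.   ] y [ 0.982 -0.19   0.   ] z [ 0.  0. -1.] F [ 0.3 -0.8 -1.8] M [-0.01  0.02 -0.02] gap 26.9 q [ 0.12  0.02  1.74  0.    1.38 -1.26]
slide units [ 0.014 -0.013  0.059] tool x angle 79.07 turn units 0.027
```

View pics/f_side.png

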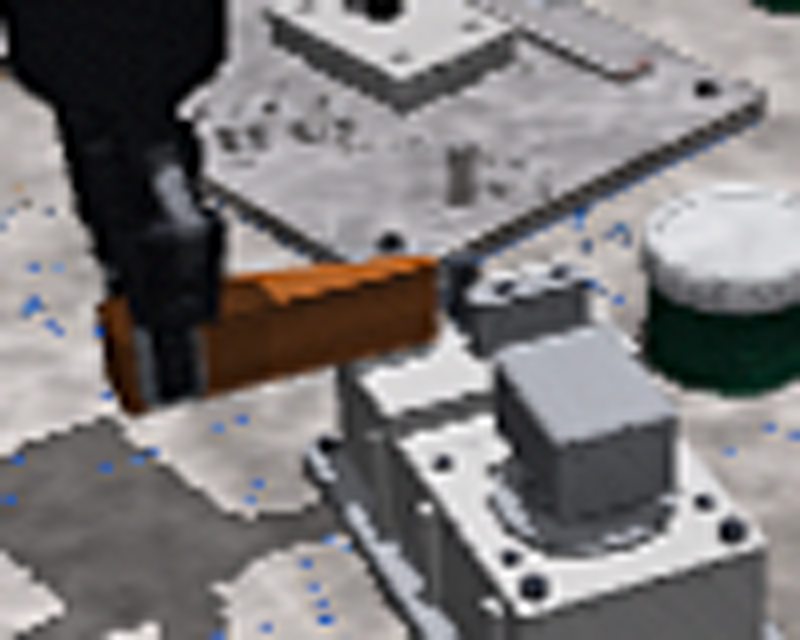

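View pics/f_top.png

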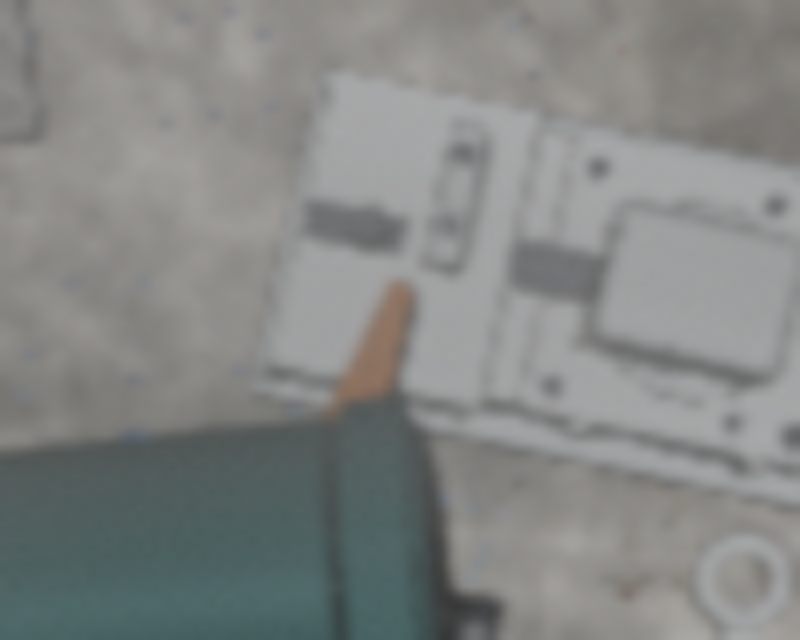

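```bash
python3 -m crank '{"slide":[[0,0,0.07],[0,0.2,0],[0,0.2,0],[0,0.2,0],[0,0,0]],"turn":[0,0,0,0,0]}' 
python3 -m crank '{"slide":[[0,0.1,0],[0,0.1,0],[0,0,0]],"turn":[0,0,0]}' 
python3 look.py g
python3 -c "
from h import *
togo([.4704,.1130,.082],78.94)
"
```

```text
clock: 9.55
tool_pos: [0.5022, 0.1063, 0.0814]
ee_rot: [2.423, 1.999, 0.002]
wrist_force: [0.5, 0.4, -0.9]
finger_gap: 0.311
clock: 9.85
tool_pos: [0.5108, 0.1045, 0.0813]
ee_rot: [2.423, 2.0, 0.001]
wrist_force: [0.7, 0.9, -1.3]
finger_gap: 0.316
top wedge [(array([ 0.5006, -0.2349,  0.0019]), 0.63), (array([0.7261, 0.1033, 0.0034]), 0.21)]
top wedge_tip [(array([0.6117, 0.0732, 0.0739]), 0.51)]
top wedge_slot [(array([0.5878, 0.0715, 0.0771]), 0.8)]
top catch_pin []
side wedge [(array([0.509 , 0.1035, 0.0785]), 0.76)]
side wedge_tip [(array([0.6099, 0.0761, 0.0713]), 0.63)]
side wedge_slot [(array([0.5831, 0.0747, 0.0778]), 0.82)]
side catch_pin [(array([0.587 , 0.0751, 0.0745]), 0.55)]
t 10.35 tcp [0.5101 0.1047 0.0814] x [0.189 0.982 0.   ] y [ 0.982 -0.189  0.   ] z [ 0.  0. -1.] F [ 0.   0.4 -1.7] M [ 0.16 -0.05  0.07] gap 27.0 q [ 0.09  0.1   1.66  0.    1.38 -1.29]
slide units [ 0.013 -0.812 -0.011] tool x angle 79.08 turn units 0.027
```

View pics/g_side.png

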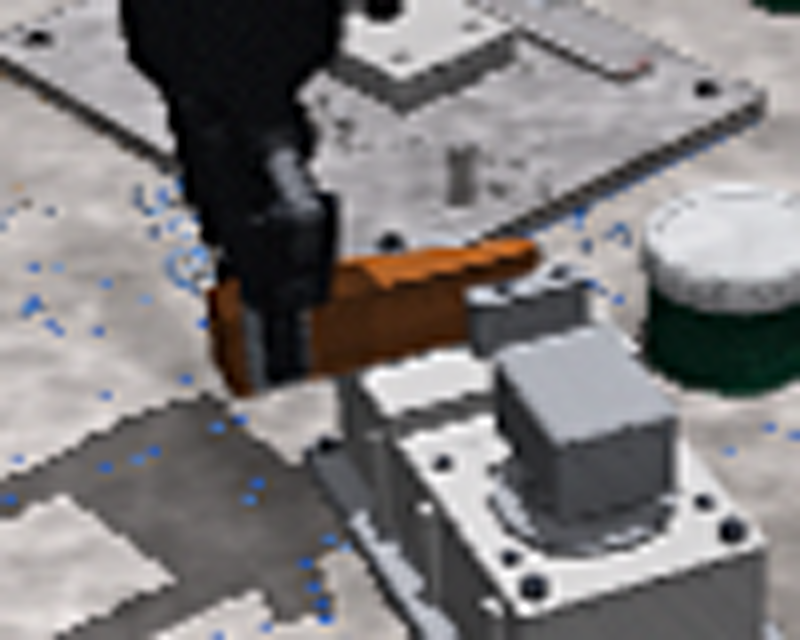

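View pics/g_top.png

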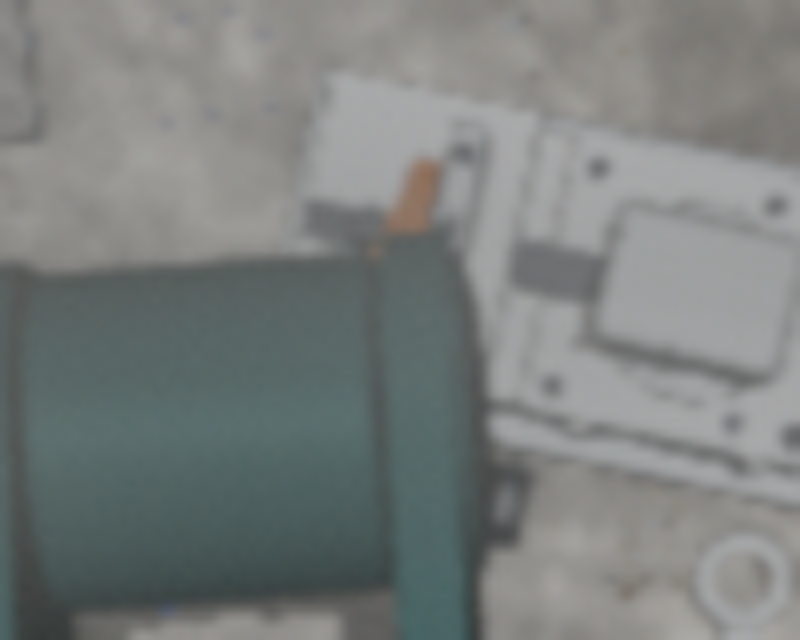

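```bash
python3 -m crank '{"slide":[[0,0.1,0.02],[0,0.1,0],[0,0.1,0],[0,0,0]],"turn":[0,0,0,0]}' 
python3 -m crank '{"slide":[[0,0.1,0],[0,0.1,0],[0,0.1,0],[0,0,0]],"turn":[0,0,0,0]}' 
python3 -c "
from h import *
togo([.4704,.1130,.082],78.94)
"
```

```text
clock: 10.75
tool_pos: [0.5219, 0.1023, 0.0801]
ee_rot: [-2.418, -1.997, 0.009]
wrist_force: [-11.0, 1.7, 5.7]
finger_gap: 0.313
clock: 11.15
tool_pos: [0.5362, 0.0995, 0.0801]
ee_rot: [-2.417, -1.996, 0.01]
wrist_force: [-11.5, 0.6, 6.4]
finger_gap: 0.313
t 11.15 tcp [0.5362 0.0995 0.0801] x [ 0.189  0.982 -0.001] y [ 0.982 -0.189 -0.009] z [-0.009  0.001 -1.   ] F [-11.5   0.6   6.4] M [0.19 1.41 0.11] gap 26.7 q [ 0.08  0.16  1.59  0.    1.4  -1.3 ]
slide units [ 0.017 -1.344 -0.025] tool x angle 79.11 turn units 0.034
```

```bash
python3 -m crank '{"slide":[[0,0.1,0],[0,0.1,0],[0,0.1,0],[0,0.1,0],[0,0,0]],"turn":[0,0,0,0,0]}' 
python3 look.py i
python3 -c "
from h import *
togo([.4704,.1130,.082],78.94)
"
```

```text
clock: 11.65
tool_pos: [0.5551, 0.0957, 0.0802]
ee_rot: [-2.416, -1.996, 0.013]
wrist_force: [-13.9, 1.2, 7.9]
finger_gap: 0.315
top wedge []
top wedge_tip []
top wedge_slot [(array([0.5894, 0.0722, 0.0732]), 0.89)]
top catch_pin []
side wedge [(array([0.5563, 0.0955, 0.0773]), 0.66)]
side wedge_tip [(array([0.6537, 0.0649, 0.0694]), 0.82)]
side wedge_slot [(array([0.5863, 0.0738, 0.0754]), 0.88)]
side catch_pin []
t 12.15 tcp [0.5551 0.0957 0.0802] x [ 0.189  0.982 -0.001] y [ 0.982 -0.189 -0.01 ] z [-0.01   0.001 -1.   ] F [-12.9   1.9   6.8] M [0.21 1.7  0.11] gap 26.6 q [ 0.07  0.2   1.55  0.    1.4  -1.31]
slide units [ 0.02  -1.73  -0.018] tool x angle 79.12 turn units 0.036
```

View pics/i_side.png

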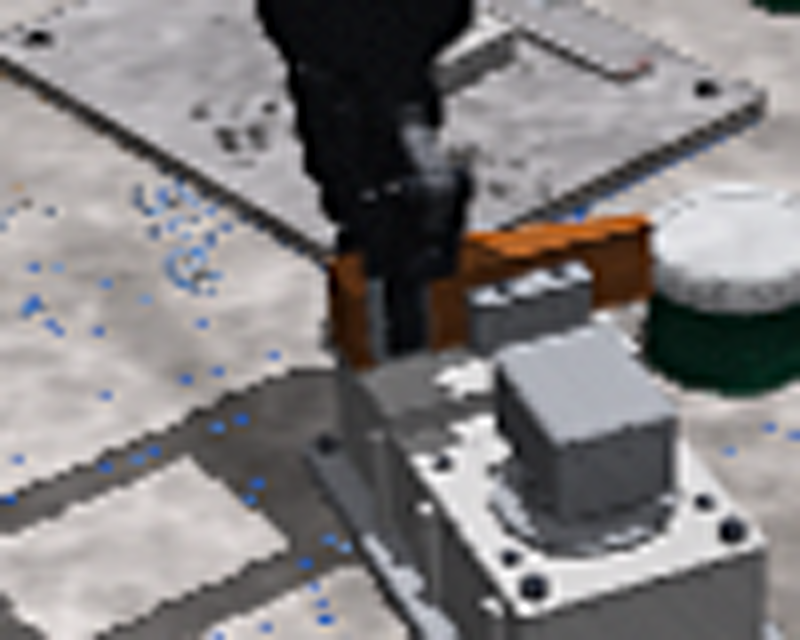

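View pics/i_top.png

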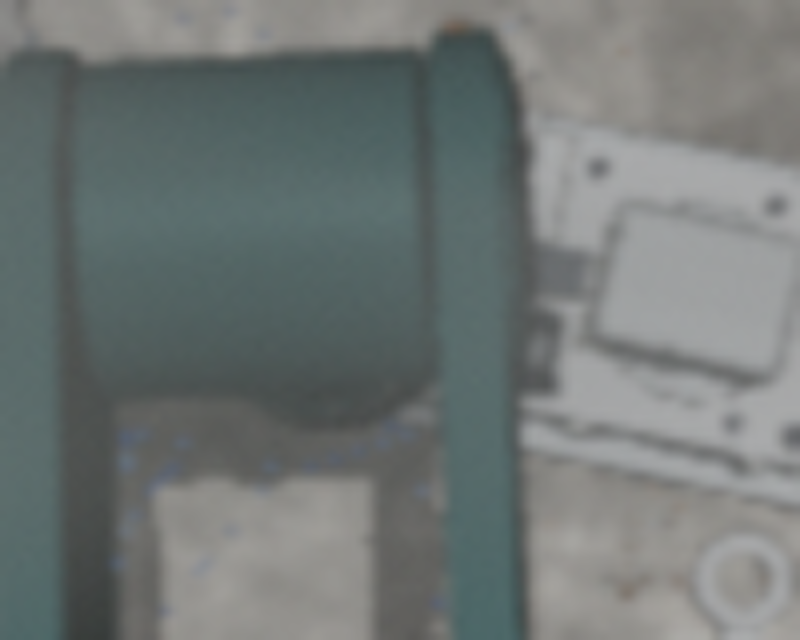

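```bash
python3 -m crank '{"slide":[[0,0.1,0],[0,0.08,0],[0,0,0],[0,0,0]],"turn":[0,0,0,0]}' 
python3 -m crank '{"slide":[[0,0,0],[0,0,0],[0,0,0],[0,0,0]],"turn":[0,0,0,0]}' 44 20
python3 -c "
from h import *
togo([.4704,.1130,.082],78.94)
"
```

```text
clock: 12.55
tool_pos: [0.5634, 0.0941, 0.0803]
ee_rot: [-2.416, -1.996, 0.014]
wrist_force: [-14.8, 1.9, 7.9]
finger_gap: 0.314
clock: 12.95
tool_pos: [0.5685, 0.0932, 0.0804]
ee_rot: [2.423, 1.999, 0.001]
wrist_force: [-0.5, -0.3, 0.1]
finger_gap: 0.516
t 12.95 tcp [0.5685 0.0932 0.0804] x [0.19  0.982 0.   ] y [ 0.982 -0.19   0.001] z [ 0.001 -0.    -1.   ] F [-0.5 -0.3  0.1] M [-0.02  0.01  0.01] gap 44.0 q [ 0.06  0.22  1.52 -0.    1.4  -1.32]
slide units [ 0.017 -2.002 -0.034] tool x angle 79.05 turn units 0.022
```

```bash
python3 -m crank '{"slide":[[0,0,-0.3],[0,0,-0.8],[0,0,-0.9],[0,0,-0.9],[0,-0.9,0]],"turn":[0,0,0,0,0]}' 
python3 -m crank '{"slide":[[0,-0.9,0],[0,-0.9,0],[0,0,0],[0,0,0]],"turn":[0,0,0,0]}' 
python3 look.py j
python3 -c "
from h import *
togo([.4704,.1130,.082],78.94)
"
```

```text
clock: 13.45
tool_pos: [0.5311, 0.1013, 0.2353]
ee_rot: [2.416, 1.989, 0.025]
wrist_force: [-0.9, 0.4, -0.0]
finger_gap: 0.514
clock: 13.85
tool_pos: [0.4354, 0.1191, 0.2269]
ee_rot: [2.421, 1.999, 0.005]
wrist_force: [-0.8, -1.0, -0.1]
finger_gap: 0.517
top wedge [(array([0.5637, 0.0939, 0.0748]), 0.89)]
top wedge_tip [(array([0.6643, 0.0654, 0.0744]), 0.9)]
top wedge_slot [(array([0.5879, 0.0725, 0.0748]), 0.59), (array([0.5636, 0.093 , 0.0771]), 0.52)]
top catch_pin []
side wedge [(array([0.5634, 0.0934, 0.0788]), 0.76), (array([ 7.249e-01,  1.073e-01, -3.000e-04]), 0.35)]
side wedge_tip [(array([0.6616, 0.0629, 0.0733]), 0.86)]
side wedge_slot [(array([ 0.5701, -0.0115,  0.06  ]), 0.62), (array([0.5884, 0.0754, 0.0745]), 0.59)]
side catch_pin []
t 14.35 tcp [0.4359 0.1189 0.2251] x [ 0.19   0.982 -0.   ] y [ 0.982 -0.19  -0.001] z [-0.001 -0.    -1.   ] F [ 0.1  0.3 -0.5] M [-0.02  0.01  0.03] gap 44.1 q [ 0.14 -0.13  1.6   0.    1.68 -1.24]
slide units [0.016 0.702 2.861] tool x angle 79.05 turn units 0.023
```

View pics/j_side.png

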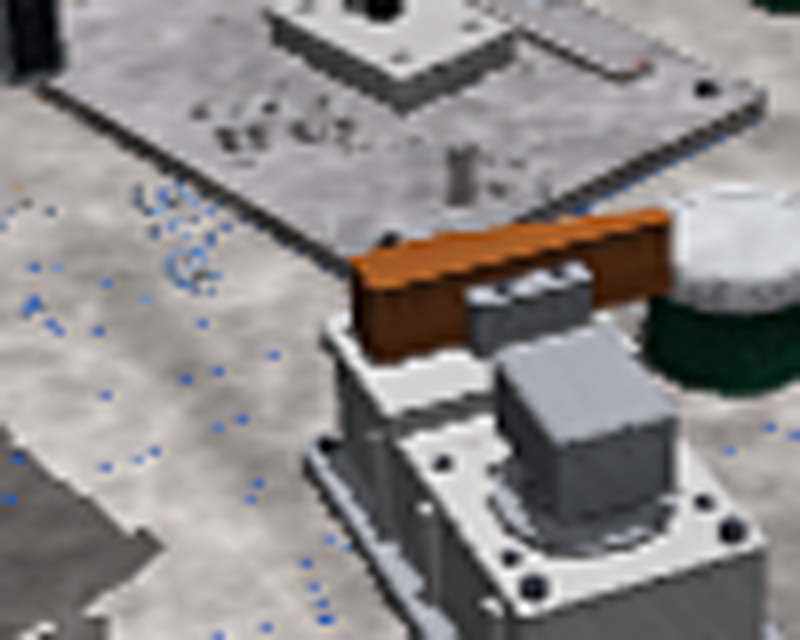

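View pics/j_top.png

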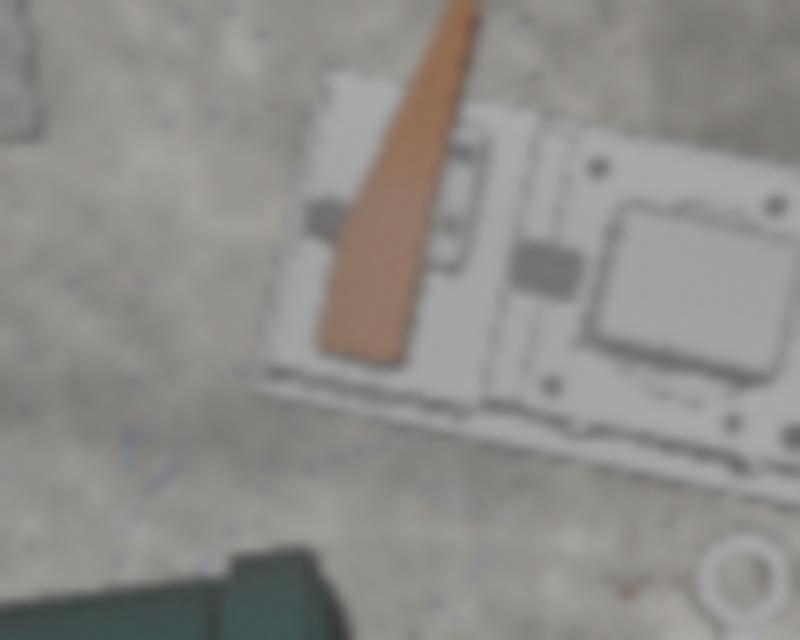

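```bash
for i in 1 2 3; do :; done
python3 -m crank '{"slide":[[0,0,0],[0,0,0],[0,0,0],[0,0,0],[0,0,0]],"turn":[1,1,1,1,1]}' 70 | head -1
python3 -m crank '{"slide":[[0,0,0],[0,0,0],[0,0,0],[0,0,0],[0,0,0]],"turn":[1,1,1,1,1]}' | head -1
python3 -m crank '{"slide":[[0,0,0],[0,0,0],[0,0,0],[0,0,0],[0,0,0]],"turn":[1,1,1,1,1]}' | head -1
python3 -m crank '{"slide":[[0,0,0],[0,0,0],[0,0,0],[0,0,0],[0,0,0]],"turn":[1,1,0.1,0,0]}' | head -1
python3 -c "
from h import *
togo([.5702,-.0118,.16],-11.5)
p=vision.camera('top')
cs=proj(p,fr(.5702,-.0118,-.193)([[0,0,.114]]))[0]
for i in range(2):
  r=finder.trace(p,'plug')
  for d in r[:3]:
    m=d['region'].astype(np.uint8); ct=max(cv2.findContours(m,0,1)[0],key=cv2.contourArea)
    print(round(d['conf'],2),cv2.minAreaRect(ct),cs)
E0=proj(p,fr(.5702,-.0118,-.193)(box(-.023,.023,-.031,.031,.114))); print(E0.round(1))
for d in finder.trace(p,'tray')[:2]:
    m=d['region'].astype(np.uint8); ct=max(cv2.findContours(m,0,1)[0],key=cv2.contourArea); print('tray',round(d['conf'],2),cv2.minAreaRect(ct))
"
```

```text
clock: 14.85
clock: 15.35
clock: 15.85
clock: 16.35
t 16.35 tcp [0.4355 0.119  0.2253] x [ 0.994 -0.111 -0.   ] y [-0.111 -0.994 -0.   ] z [-0.  0. -1.] F [-0.3 -0.1  0.8] M [-0.02  0.02 -0.01] gap 69.8 q [ 0.14 -0.13  1.6   0.    1.68  0.25]
slide units [2.967 2.301 1.305] tool x angle -6.36 turn units 1.027
0.68 ((258.2647399902344, 183.94119262695312), (24.73863410949707, 23.525955200195312), 14.03624439239502) [259.31938875 181.3685616 ]
0.67 ((334.0000305175781, 157.50001525878906), (24.748735427856445, 24.748737335205078), 45.0) [259.31938875 181.3685616 ]
0.68 ((258.2647399902344, 183.94119262695312), (24.73863410949707, 23.525955200195312), 14.03624439239502) [259.31938875 181.3685616 ]
0.67 ((334.0000305175781, 157.50001525878906), (24.748735427856445, 24.748737335205078), 45.0) [259.31938875 181.3685616 ]
[[269.4 192.8]
 [273.2 175.1]
 [249.2 169.9]
 [245.4 187.7]]
tray 0.89 ((339.028076171875, 212.54493713378906), (47.67021942138672, 46.77077865600586), 12.994616508483887)
```

```bash

python3 -m crank '{"slide":[[0,0,0],[0,0,0],[0,0,0]],"turn":[1,0.1,0]}' | head -1
python3 -c "
from h import *
togo([.5702,-.0118,.16],-11.9)"
```

```text
clock: 16.85
t 16.85 tcp [0.4355 0.119  0.2253] x [ 0.979 -0.205 -0.   ] y [-0.205 -0.979 -0.   ] z [-0.  0. -1.] F [-0.6 -0.6 -0.3] M [ 0.04  0.01 -0.01] gap 70.1 q [ 0.14 -0.13  1.6   0.    1.68  0.35]
slide units [3.174 2.008 1.305] tool x angle -11.84 turn units 0.012
```

```bash

python3 -m crank '{"slide":[[0.8,0.5,0],[0.8,0.5,0],[0.8,0.5,0],[0.77,0.5,0],[0,0,0]],"turn":[0,0,0,0,0]}' | head -1
python3 -m crank '{"slide":[[0,0,0.6],[0,0,0.6],[0,0,0],[0,0,0]],"turn":[0,0,0,0]}' | head -1
python3 -c "
from h import *
togo([.5702,-.0118,.082],-11.9)
for n in ('top','side'):
  p=vision.camera(n);crop(p,proj(p,[.5702,-.0118,.12])[0],100,80,8,[],f'pics/k_{n}.png')
"
```

```text
clock: 17.35
clock: 17.75
t 17.75 tcp [ 0.5694 -0.0111  0.1653] x [ 0.979 -0.206 -0.001] y [-0.206 -0.979 -0.   ] z [-0.001  0.    -1.   ] F [0.6 0.6 1.8] M [ 0.05 -0.05 -0.02] gap 70.1 q [-0.12  0.15  1.43  0.    1.56  0.09]
slide units [0.021 0.009 1.665] tool x angle -11.87 turn units 0.007
```

View pics/k_side.png

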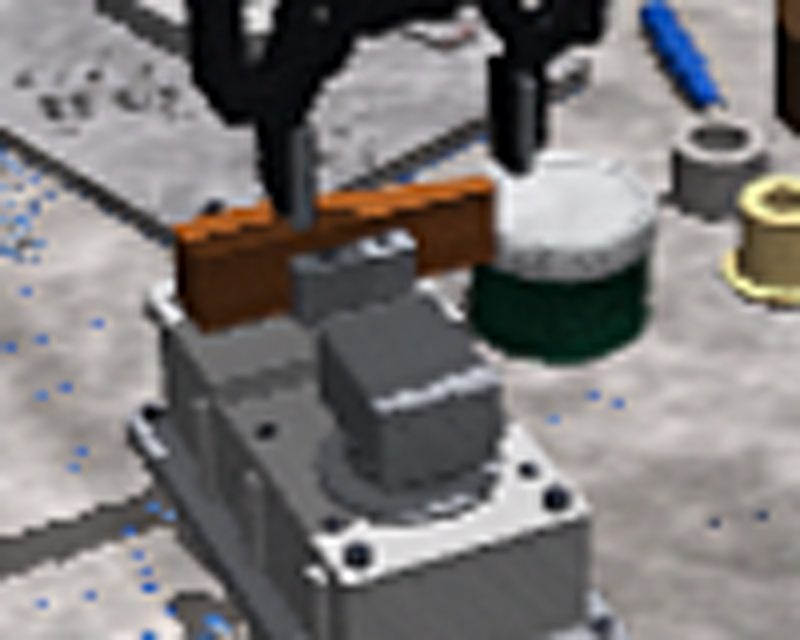

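```bash

python3 -m crank '{"slide":[[0.02,0.01,0.5],[0,0,0.5],[0,0,0.4],[0,0,0.25],[0,0,0]],"turn":[0,0,0,0,0]}'
python3 -m crank '{"slide":[[0,0,0],[0,0,0],[0,0,0],[0,0,0]],"turn":[0,0,0,0]}' 0 30
python3 -c "
from h import *
togo([.5702,-.0118,.082],-11.9)
for n in ('top','side'):
  p=vision.camera(n);crop(p,proj(p,[.5702,-.0118,.12])[0],100,80,8,[],f'pics/l_{n}.png')
"
```

```text
clock: 18.35
tool_pos: [0.5703, -0.0121, 0.0822]
ee_rot: [-3.125, 0.326, 0.003]
wrist_force: [0.1, 0.4, -0.2]
finger_gap: 0.82
clock: 18.75
tool_pos: [0.5697, -0.0118, 0.0852]
ee_rot: [-3.124, 0.327, 0.003]
wrist_force: [-6.5, 0.8, 5.6]
finger_gap: 0.53
t 18.75 tcp [ 0.5697 -0.0118  0.0852] x [ 0.978 -0.207 -0.002] y [-0.207 -0.978 -0.   ] z [-0.002  0.001 -1.   ] F [-6.5  0.8  5.6] M [ 0.24  1.25 -0.17] gap 45.2 q [-0.12  0.21  1.53  0.    1.41  0.09]
slide units [ 0.01  -0.003  0.064] tool x angle -11.94 turn units -0.007
```

View pics/l_side.png

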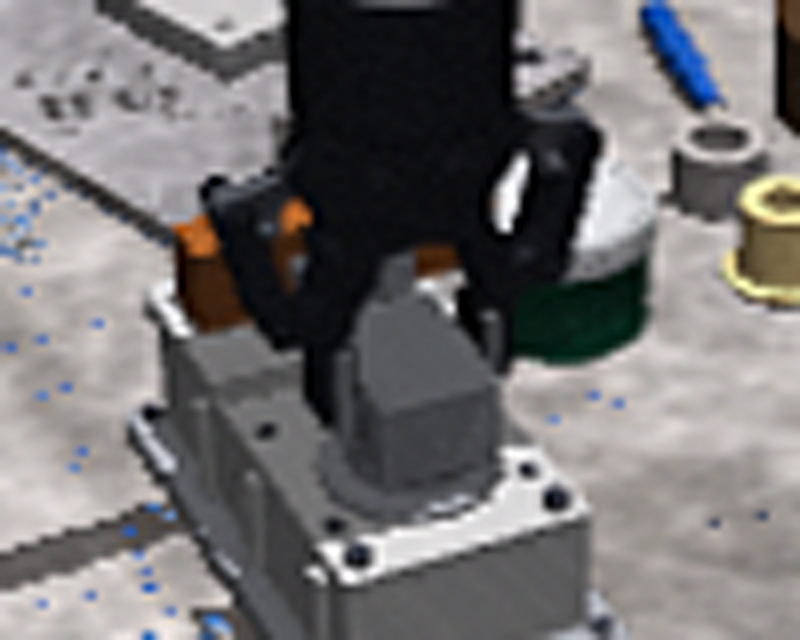

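```bash

python3 -m crank '{"slide":[[-0.02,0,0],[0,0,0],[0,0,0]],"turn":[0,0,0]}' 0 120
python3 -m crank '{"slide":[[0,0,0],[0,0,0],[0,0,-0.02],[0,0,-0.005],[0,0,-0.005]],"turn":[1,1,1,1,1]}'
python3 -c "
from h import *
where()"
```

```text
clock: 19.15
tool_pos: [0.5697, -0.0118, 0.0856]
ee_rot: [-3.124, 0.327, -0.0]
wrist_force: [-3.9, 0.8, 6.6]
finger_gap: 0.52
clock: 19.65
tool_pos: [0.5697, -0.012, 0.0856]
ee_rot: [2.979, -0.995, 0.0]
wrist_force: [-2.6, -0.9, -0.2]
finger_gap: 0.518
t 19.65 tcp [ 0.5697 -0.012   0.0856] x [ 0.799 -0.601  0.   ] y [-0.601 -0.799  0.   ] z [-0.    -0.001 -1.   ] F [-2.6 -0.9 -0.2] M [0.11 0.61 1.13] gap 44.3 q [-0.12  0.2   1.53 -0.    1.4   0.52]
```

```bash

python3 -m crank '{"slide":[[0,0,-0.008],[0,0,-0.008],[0,0,-0.008],[0,0,-0.008],[0,0,-0.008]],"turn":[1,1,1,1,1]}'
python3 -m crank '{"slide":[[0,0,-0.008],[0,0,-0.008],[0,0,-0.008],[0,0,-0.008],[0,0,-0.008]],"turn":[1,1,1,1,1]}'
python3 -c "
from h import *
where()"
```

```text
clock: 20.15
tool_pos: [0.5694, -0.0116, 0.0858]
ee_rot: [2.693, -1.616, -0.002]
wrist_force: [-1.0, 1.6, -6.1]
finger_gap: 0.519
clock: 20.65
tool_pos: [0.569, -0.0116, 0.0865]
ee_rot: [2.279, -2.16, -0.003]
wrist_force: [0.3, 1.5, -10.0]
finger_gap: 0.515
t 20.65 tcp [ 0.569  -0.0116  0.0865] x [ 0.053 -0.999 -0.001] y [-0.999 -0.053  0.003] z [-0.003  0.    -1.   ] F [  0.3   1.5 -10. ] M [ 0.11 -0.14  0.91] gap 44.0 q [-0.12  0.2   1.53  0.    1.41  1.4 ]
```

```bash

python3 -m crank '{"slide":[[0,0,-0.006],[0,0,-0.006],[0,0,-0.006],[0,0,-0.006],[0,0,-0.006]],"turn":[1,1,1,1,1]}'
python3 -m crank '{"slide":[[0,0,-0.006],[0,0,-0.006],[0,0,-0.004],[0,0,0],[0,0,0]],"turn":[1,1,1,1,0.5]}'
python3 -c "
from h import *
where()"
```

```text
clock: 21.15
tool_pos: [0.5689, -0.0115, 0.0876]
ee_rot: [1.757, -2.602, -0.003]
wrist_force: [1.7, 0.5, -12.0]
finger_gap: 0.515
clock: 21.65
tool_pos: [0.5692, -0.0115, 0.0886]
ee_rot: [1.217, -2.894, -0.002]
wrist_force: [0.9, 0.7, -9.1]
finger_gap: 0.51
t 21.65 tcp [ 0.5692 -0.0115  0.0886] x [-0.7   -0.715  0.001] y [-0.715  0.7    0.002] z [-0.002  0.001 -1.   ] F [ 0.9  0.7 -9.1] M [ 0.21 -0.3   1.04] gap 43.6 q [-0.12  0.2   1.53  0.    1.41  2.23]
```

```bash

python3 -m crank '{"slide":[[0,0,0],[0,0,0],[0,0,-0.006],[0,0,-0.006],[0,0,-0.008]],"turn":[-1,-1,-1,-1,-1]}'
python3 -m crank '{"slide":[[0,0,-0.008],[0,0,-0.008],[0,0,-0.008],[0,0,-0.008],[0,0,-0.008]],"turn":[-1,-1,-1,-1,-1]}'
python3 -c "
from h import *
where()"
```

```text
clock: 22.15
tool_pos: [0.5687, -0.0114, 0.0895]
ee_rot: [1.815, -2.563, -0.006]
wrist_force: [-0.1, 2.2, -10.0]
finger_gap: 0.519
clock: 22.65
tool_pos: [0.5686, -0.0114, 0.0909]
ee_rot: [2.327, -2.109, -0.007]
wrist_force: [0.5, 0.9, -11.7]
finger_gap: 0.515
t 22.65 tcp [ 0.5686 -0.0114  0.0909] x [ 0.098 -0.995 -0.003] y [-0.995 -0.098  0.004] z [-0.004  0.002 -1.   ] F [  0.5   0.9 -11.7] M [ 0.33 -0.31 -0.97] gap 44.0 q [-0.12  0.2   1.53  0.    1.42  1.35]
```

```bash

python3 -m crank '{"slide":[[0,0,-0.008],[0,0,-0.008],[0,0,-0.008],[0,0,-0.008],[0,0,-0.008]],"turn":[-1,-1,-1,-1,-1]}' | sed -n '2p;4p'
python3 -m crank '{"slide":[[0,0,-0.008],[0,0,-0.008],[0,0,-0.008],[0,0,-0.008],[0,0,-0.008]],"turn":[-1,-1,-1,-1,-1]}' | sed -n '2p;4p'
python3 -c "
from h import *
where()
for n in ('top','side'):
  p=vision.camera(n);crop(p,proj(p,[.5702,-.0118,.09])[0],100,80,8,[],f'pics/m_{n}.png')
"
```

```text
tool_pos: [0.5686, -0.0115, 0.0924]
wrist_force: [1.3, 1.1, -15.0]
tool_pos: [0.5685, -0.0117, 0.0943]
wrist_force: [2.8, 0.5, -14.7]
t 23.65 tcp [ 0.5685 -0.0117  0.0943] x [ 0.825 -0.565 -0.005] y [-0.565 -0.825  0.001] z [-0.004  0.002 -1.   ] F [  2.8   0.5 -14.7] M [ 0.14 -0.61 -0.89] gap 44.5 q [-0.12  0.2   1.52  0.    1.43  0.48]
```

View pics/m_side.png

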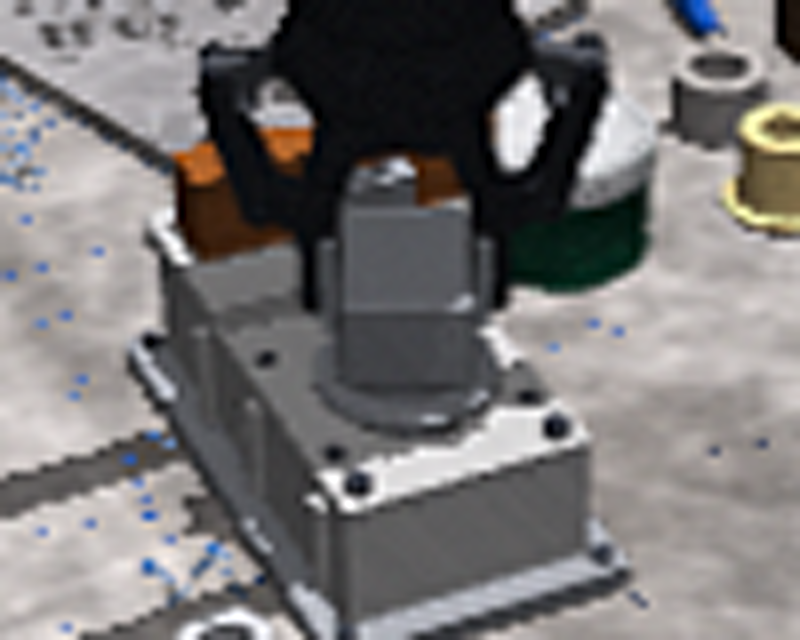

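```bash

python3 -m crank '{"slide":[[0,0,-0.007],[0,0,-0.007],[0,0,-0.007],[0,0,-0.007],[0,0,-0.007]],"turn":[-1,-1,-1,-1,-1]}' | sed -n '2p;4p'
python3 -m crank '{"slide":[[0,0,-0.007],[0,0,-0.007],[0,0,-0.007],[0,0,-0.007],[0,0,-0.007]],"turn":[-1,-1,-1,-1,-1]}' | sed -n '2p;4p'
python3 -m crank '{"slide":[[0,0,-0.007],[0,0,-0.007],[0,0,-0.007],[0,0,-0.007],[0,0,-0.007]],"turn":[-1,-1,-1,-1,-1]}' | sed -n '2p;4p'
python3 -m crank '{"slide":[[0,0,-0.007],[0,0,-0.007],[0,0,-0.007],[0,0,-0.007],[0,0,-0.007]],"turn":[-1,-1,-1,-1,-1]}' | sed -n '2p;4p'
python3 -c "
from h import *
where()"
```

```text
tool_pos: [0.5688, -0.0119, 0.0969]
wrist_force: [1.9, 0.4, -14.4]
tool_pos: [0.5691, -0.0119, 0.0993]
wrist_force: [1.9, 1.3, -13.1]
tool_pos: [0.5693, -0.0119, 0.1016]
wrist_force: [1.5, 0.6, -11.3]
tool_pos: [0.5695, -0.0119, 0.1039]
wrist_force: [2.0, 0.6, -10.1]
t 25.75 tcp [ 0.5695 -0.0119  0.1039] x [0.413 0.911 0.   ] y [ 0.911 -0.413 -0.001] z [-0.001  0.001 -1.   ] F [  2.    0.6 -10.1] M [ 0.17 -0.44 -0.46] gap 44.2 q [-0.12  0.19  1.51  0.    1.44 -1.27]
```

```bash

python3 -m crank '{"slide":[[0,0,-0.008],[0,0,-0.008],[0,0,-0.008],[0,0,-0.008],[0,0,-0.008]],"turn":[-1,-1,-1,-1,-1]}' | sed -n '2p;4p'
python3 -m crank '{"slide":[[0,0,-0.01],[0,0,-0.01],[0,0,-0.01],[0,0,0],[0,0,0]],"turn":[-1,-1,-1,0,0]}' | sed -n '2p;4p'
python3 -c "
from h import *
where()"
```

```text
tool_pos: [0.5702, -0.0122, 0.1078]
wrist_force: [0.3, 0.7, -5.0]
tool_pos: [0.5701, -0.0122, 0.1089]
wrist_force: [-0.0, -0.1, -4.4]
t 26.75 tcp [ 0.5701 -0.0122  0.1089] x [-0.266  0.964 -0.001] y [0.964 0.266 0.001] z [ 0.001 -0.    -1.   ] F [-0.  -0.1 -4.4] M [ 0.    0.05 -0.  ] gap 44.3 q [-0.12  0.19  1.51 -0.    1.45 -1.96]
```

```bash

python3 -m crank '{"slide":[[0,0,-0.15],[0,0,-0.3],[0,0,-0.4],[0,0,-0.4],[0,0,-0.3]],"turn":[0,0,0,0,0]}' | sed -n '2p;4p'
python3 -m crank '{"slide":[[0,0,0],[0,0,0],[0,0,0]],"turn":[0,0,0]}' | sed -n '2p;4p'
python3 -c "
from h import *
togo([.4995,-.234,.16])
for n in ('top','side'):
  p=vision.camera(n);
  crop(p,(256,192),512,384,1.5,[],f'pics/n_{n}.png')
  print([(np.round(d['point'],4),round(d['conf'],2)) for l in ('tray','plug') for d in finder.spot_point(p,l)[:2]])
"
```

```text
tool_pos: [0.5707, -0.0122, 0.1889]
wrist_force: [-0.2, 0.7, -4.4]
tool_pos: [0.5691, -0.012, 0.1842]
wrist_force: [-0.8, -0.7, -5.2]
t 27.55 tcp [ 0.5691 -0.012   0.1842] x [-0.268  0.963  0.001] y [ 0.963  0.268 -0.002] z [-0.003  0.    -1.   ] F [-0.8 -0.7 -5.2] M [ 0.01 -0.03  0.03] gap 44.1 q [-0.12  0.15  1.4   0.    1.6  -1.96]
slide units [-3.904 -2.53   0.487] tool x angle 105.56 turn units None
[(array([ 0.4995, -0.2354,  0.0005]), 0.69), (array([ 6.413e-01, -2.153e-01,  1.000e-04]), 0.95)]
[(array([ 0.4966, -0.233 ,  0.0009]), 0.71), (array([ 0.5725, -0.0132,  0.1216]), 0.95), (array([ 0.6453, -0.2147,  0.0012]), 0.71)]
```

View pics/n_side.png

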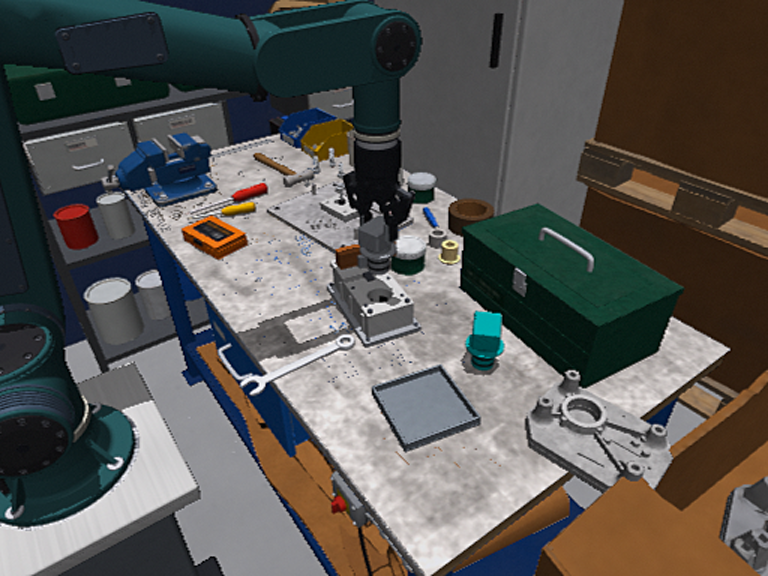

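```bash

python3 -m crank '{"slide":[[-0.3,-0.2,0],[-0.6,-0.38,0],[-0.6,-0.38,0],[-0.6,-0.38,0],[-0.6,-0.38,0]],"turn":[0,0,0,0,0]}' | sed -n '2p;4p'
python3 -m crank '{"slide":[[-0.6,-0.4,0],[-0.4,-0.27,0],[-0.2,-0.14,0],[0,0,0],[0,0,0]],"turn":[0,0,0,0,0]}' | sed -n '2p;4p'
python3 -c "
from h import *
togo([.4985,-.2345,.0725])
for n in ('top','side'):
  p=vision.camera(n);
  crop(p,proj(p,[.5,-.234,.05])[0],100,80,8,[],f'pics/o_{n}.png')
  print([(np.round(d['point'],4),round(d['conf'],2)) for l in ('tray','plug') for d in finder.spot_point(p,l)[:2]])
"
```

```text
tool_pos: [0.5227, -0.1663, 0.1855]
wrist_force: [0.3, -0.4, -4.2]
tool_pos: [0.5006, -0.233, 0.1855]
wrist_force: [0.1, -0.1, -4.5]
t 28.85 tcp [ 0.5006 -0.233   0.1855] x [-0.269  0.963  0.001] y [0.963 0.269 0.001] z [ 0.     0.001 -1.   ] F [ 0.1 -0.1 -4.5] M [-0.05  0.04  0.05] gap 44.3 q [-0.54  0.11  1.44  0.    1.59 -2.38]
slide units [-0.02  -0.051  2.26 ] tool x angle 105.59 turn units None
[(array([ 5.001e-01, -2.365e-01,  2.000e-04]), 0.63), (array([ 0.5015, -0.2331,  0.1225]), 0.7), (array([ 0.644 , -0.2133, -0.0007]), 0.6)]
[(array([ 4.983e-01, -2.381e-01, -4.000e-04]), 0.87), (array([ 0.5041, -0.2333,  0.1227]), 0.89), (array([ 0.6446, -0.2148,  0.0018]), 0.67)]
```

View pics/o_side.png

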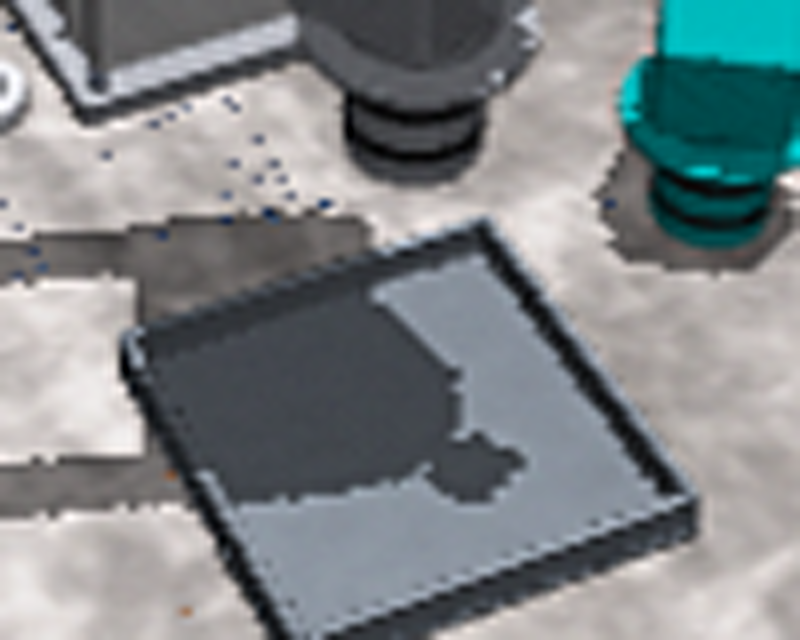

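```bash

python3 -m crank '{"slide":[[-0.02,-0.05,0.4],[0,0,0.5],[0,0,0.5],[0,0,0.4],[0,0,0.2]],"turn":[0,0,0,0,0]}' | sed -n '2p;4p'
python3 -m crank '{"slide":[[0,0,0.1],[0,0,0.05],[0,0,0],[0,0,0]],"turn":[0,0,0,0]}' | sed -n '2p;4p'
python3 -c "
from h import *
togo([.4985,-.2355,.068])"
```

```text
tool_pos: [0.4971, -0.2343, 0.0831]
wrist_force: [-0.3, 1.0, -4.7]
tool_pos: [0.4989, -0.2359, 0.0794]
wrist_force: [0.2, 1.2, -4.6]
t 30.05 tcp [ 0.4989 -0.2359  0.0794] x [-0.268  0.963 -0.002] y [0.963 0.268 0.002] z [ 0.002 -0.001 -1.   ] F [ 0.2  1.2 -4.6] M [-0.02  0.06 -0.01] gap 44.0 q [-0.54  0.17  1.59  0.    1.38 -2.39]
slide units [ 0.011 -0.006  0.228] tool x angle 105.57 turn units None
```

```bash

python3 -m crank '{"slide":[[0,0,0.08],[0,0,0.06],[0,0,0.04],[0,0,0],[0,0,0]],"turn":[0,0,0,0,0]}' | sed -n '2p;4p'
python3 -m crank '{"slide":[[0,0,0.02],[0,0,0.02],[0,0,0],[0,0,0]],"turn":[0,0,0,0]}' | sed -n '2p;4p'
python3 -m crank '{"slide":[[0,0,0.02],[0,0,0],[0,0,0]],"turn":[0,0,0]}' | sed -n '2p;4p'

```

```text
tool_pos: [0.4981, -0.2355, 0.0689]
wrist_force: [0.3, 0.3, -4.5]
tool_pos: [0.4984, -0.2356, 0.0676]
wrist_force: [-0.1, 1.2, -1.2]
tool_pos: [0.4985, -0.2356, 0.0676]
wrist_force: [-2.3, 2.4, 5.5]
```

```bash

python3 -m crank '{"slide":[[0,0,-0.02],[0,0,0],[0,0,0]],"turn":[0,0,0]}' | sed -n '2p;4p'
python3 -m crank '{"slide":[[0,0,0],[0,0,0],[0,0,0],[0,0,0],[0,0,0]],"turn":[0,0,0,0,0]}' 72 20
python3 -m crank '{"slide":[[0,0,-0.1],[0,0,-0.3],[0,0,-0.6],[0,0,-0.8],[0,0,-0.8]],"turn":[0,0,0,0,0]}'
python3 -m crank '{"slide":[[0,0,0],[0,0,0],[0,0,0],[0,0,0]],"turn":[0,0,0,0]}'
python3 -c "
from h import *
where()
for n in ('top','side'):
  p=vision.camera(n);
  crop(p,proj(p,[.55,-.1,.05])[0],180,140,5 if n=='side' else 4,[],f'pics/p_{n}.png')
  print([(l,np.round(d['point'],4),round(d['conf'],2)) for l in ('tray','plug','wedge','wedge_tip','grease_tin','spanner','wedge_slot','bore_mouth') for d in finder.spot_point(p,l)[:2]])
"; python3 -c "
import cv2;a=cv2.imread('pics/p_side.png');cv2.imwrite('pics/p_side2.png',cv2.resize(a,(771,600)))"
```

```text
tool_pos: [0.4984, -0.2356, 0.0676]
wrist_force: [-2.0, 2.1, 4.6]
clock: 32.05
tool_pos: [0.4982, -0.2356, 0.067]
ee_rot: [1.9, 2.502, 0.0]
wrist_force: [0.4, 0.4, -0.7]
finger_gap: 0.84
clock: 32.55
tool_pos: [0.498, -0.2354, 0.1996]
ee_rot: [1.9, 2.501, 0.0]
wrist_force: [0.2, -0.7, 0.3]
finger_gap: 0.846
clock: 32.95
tool_pos: [0.4974, -0.2351, 0.1954]
ee_rot: [-1.898, -2.499, 0.0]
wrist_force: [0.1, -0.8, 0.1]
finger_gap: 0.846
t 32.95 tcp [ 0.4974 -0.2351  0.1954] x [-0.268  0.963  0.003] y [ 0.963  0.268 -0.002] z [-0.003  0.002 -1.   ] F [ 0.1 -0.8  0.1] M [-0.08  0.05 -0.02] gap 72.2 q [-0.54  0.1   1.43  0.    1.62 -2.39]
[('tray', array([ 0.4997, -0.2349,  0.002 ]), 0.8), ('plug', array([ 6.419e-01, -2.146e-01, -6.000e-04]), 0.74), ('plug', array([ 0.4983, -0.2349,  0.0031]), 0.6), ('wedge', array([0.5663, 0.0917, 0.0753]), 0.6), ('wedge_tip', array([0.6636, 0.0666, 0.0732]), 0.7), ('spanner', array([ 0.3856, -0.0317,  0.0025]), 0.79), ('spanner', array([ 0.4989, -0.2325,  0.0066]), 0.35), ('wedge_slot', array([0.5876, 0.0742, 0.0765]), 0.81), ('bore_mouth', array([ 0.5713, -0.0138,  0.0659]), 0.83)]
[('tray', array([ 4.993e-01, -2.340e-01, -4.000e-04]), 0.88), ('tray', array([0.664 , 0.0655, 0.0715]), 0.59), ('plug', array([ 6.453e-01, -2.134e-01, -3.000e-04]), 0.95), ('plug', array([ 0.5012, -0.2381,  0.0048]), 0.65), ('wedge', array([0.5641, 0.0941, 0.0801]), 0.62), ('wedge', array([ 0.5684, -0.0125,  0.0609]), 0.62), ('wedge_tip', array([0.6612, 0.0642, 0.0707]), 0.83), ('wedge_tip', array([0.5878, 0.0732, 0.0741]), 0.57), ('grease_tin', array([ 0.7287,  0.1071, -0.0013]), 0.38), ('spanner', array([ 0.3861, -0.0319, -0.0012]), 0.95), ('wedge_slot', array([0.5834, 0.073 , 0.0749]), 0.82), ('bore_mouth', array([ 0.5715, -0.0124,  0.0639]), 0.81)]
```

View pics/p_side2.png

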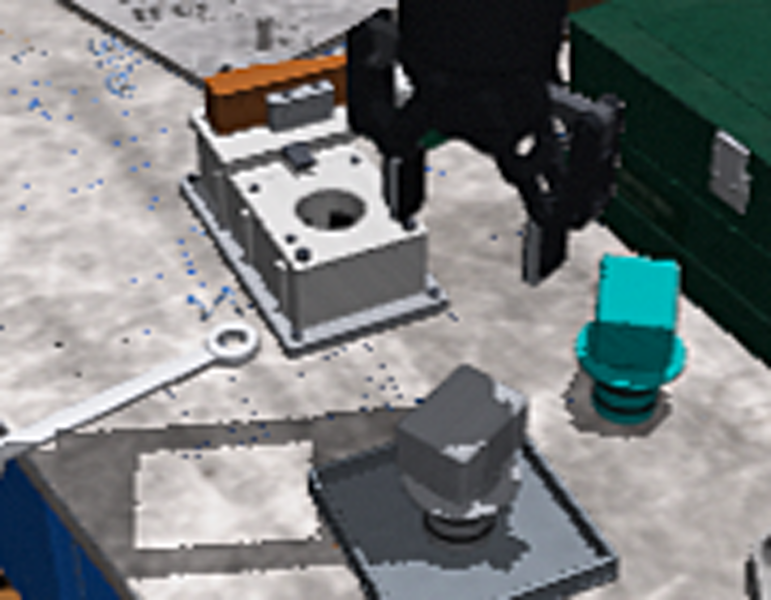

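View pics/p_top.png

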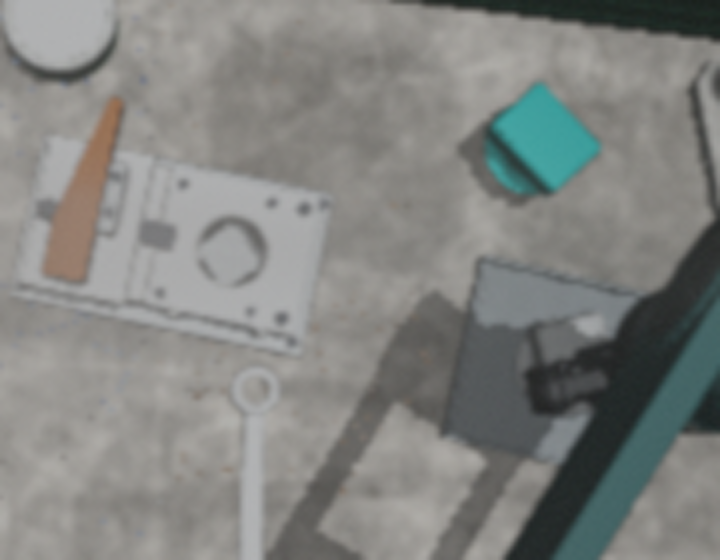

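The plug stands upright in the tray (about pixel 460,480 in the side view). The wedge is still in its slot with the catch nose drawn back, the housing is seated, and the gripper is clear of everything.

```bash
python3 -c "
from station import ticket
print(ticket.finish_job())"
```

```text
the job is handed in; nothing more can be done
None
```

The plug is out of the housing and stands upright on its shank in the grey tray. I handed the job in at about 33 s of the 72 s allowed; no verdict was reported.

- **Wedge:** I drove it in until its tip was about 75 mm past the slot point, then let go. By the distances you gave, that opens the catch about 11.5 mm. I only checked the opening from the camera images, where the catch's nose is clearly drawn back. I could not read it directly.
- **Pulling the plug:** I gripped the head at 120 N and turned it one way by about 120°, then back about 240°, while pulling gently. The downward force on the wrist peaked at 15 N, including the plug's weight of about 4.5 N, against the housing's roughly 20 N. The pictures show the housing still seated.
- **Last checks before handing in:**
  - The plug was about 2 to 4 mm from the tray's centre, with its underside at about z = 3 to 5 mm.
  - The wedge was unmoved, and the spanner and grease tin were where they started.
  - The wrist force was about zero and the gripper was open and clear of everything.

No check failed. The networks sometimes gave wrong labels: the turquoise look-alike was reported as "plug", and the wedge or its slot was mislabelled now and then. I judged those cases from the pictures.

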